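# Load the shaker's bottle clamp and hold its click knob at the third stop

### The job

Stand the three loose screw-cap bottles upright on the floor of the clamp bay on top of the shaker, packed in one row between the end stop and the open jaw, setting each down gently and letting it go. Then grip the clamp's click knob and turn it clockwise to its third click stop, not past it, so that the sprung jaw closes on the row. The clamp spring turns the knob back if it is let go, so finish while still holding the knob at the third click, touching no bottle, so that I can tighten the lock screw; leave the beaker, dropper bottle and timer where they stand.

Things in the scene. Friction and masses are not known exactly. Their poses are not given: they have to be found in the camera images.
- shaker: Fixed orbital shaker, switched off: white base 150 x 290 mm, 44 mm high, carrying an aluminium platform (140 x 280 mm, top 60 mm above the bench) with the bottle clamp. Origin on the bench, 5 mm in +y of the base's middle; z up, x across the bay towards the back (the controls are on the -x face), y along the bay towards its end stop. Place and yaw vary.
- bay_floor (a point): Middle of the bay's floor (shaker x 0, y +46, z 60 mm), axes as the shaker's. The bay lies between two rails (14 mm high, 6 mm thick, inner faces at x = -29 and +29 mm) and, along y, between the end stop's face (+69 mm; 70 mm wide, 38 mm high) and the open jaw pad (-69 mm). The row of three takes 124 of these 138 mm, in any order.
- jaw_pad: Rubber face of the sliding jaw, 52 mm wide, 3 to 25 mm above the bay floor. Origin on its face at floor height; axes as the shaker's. It moves 6 mm in +y with each click. The pad is sprung (1.2 N/mm, 7 mm of give): with the three bottles in, the third click closes the gap and presses the row with a few newtons; a fourth would jam it.
- index_plate (a point): Centre of the top of the aluminium index plate (70 mm across; six dark dimples 22.5 degrees apart mark rest and five stops), shaker x 0, y -100, z 92 mm, on the knob's axis. It lies on the grey cam housing (80 x 84 mm, 28 mm high, centred on the same axis).
- knob_grip (a point): Grip point of the knob's handle, a black bar 46 mm long, 13 mm thick, 28 mm high, on a skirt 32 mm across, 6 mm high. The point is on the knob's axis, 119 mm above the bench, 7 mm below the bar's top, 27 mm above the plate; x along the bar to its pointer end (white line), z up. Grip it from above, fingers closing along y; it turns with the knob.
- index_knob (a joint): Knob angle, rad, growing clockwise seen from above: 0 at the start (at rest, jaw open). Click stops at 0.393, 0.785, 1.178 (third), 1.571 and 1.963 (end). The click torque is about 0.07 N m either side of a stop, on a return spring of 0.03 N m at rest to 0.08 N m at the third stop (about 0.14 with the row clamped): let go there, it runs back to about the second.
- reagent_bottle: Loose white plastic bottle with a blue screw cap, 46 mm across, 101 mm high (cap 34 mm across from 79 mm up; straight sides up to 66 mm), 0.12 kg, standing on the bench. Origin in the middle of its underside, z up.
- amber_bottle_a: Loose amber bottle with a black screw cap, the larger of the two amber ones: 42 mm across, 89 mm high (cap 32 mm across from 70 mm up; straight sides up to 58 mm), 0.11 kg. Origin in the middle of its underside, z up.
- amber_bottle_b: Loose amber bottle with a white screw cap, the smaller of the two amber ones: 36 mm across, 76 mm high (cap 27 mm across from 60 mm up; straight sides up to 49 mm), 0.08 kg. Origin in the middle of its underside, z up.
- beaker: Bystander: empty beaker, 57 mm across, 70 mm high, loose. Origin in the middle of its underside.
- black_dropper: Bystander: small black dropper bottle, 21 mm across, 54 mm high, loose. Not one of the three bottles. Origin in the middle of its underside. Close behind it stands a fixed computer tower, 250 mm high, its front face at world x = 0.617, y from -0.24 to -0.15: keep the gripper clear of it when crossing to the bottles on that side.
- lab_timer: Bystander: countdown timer, 35 x 64 mm, 57 mm high, loose. Origin in the middle of its underside.

How it is judged (in metres and radians):
On the way, in this order (a step that is already met when the one before it is completed fails the run):
1. all three bottles stand upright on the bay floor, let go, while the knob is still at its rest (x of reagent_bottle in the frame of bay_floor between -0.012 and 0.012 m and y of reagent_bottle in the frame of bay_floor between -0.069 and 0.069 m and z of each of reagent_bottle, amber_bottle_a, amber_bottle_b in the frame of bay_floor below 0.006 m and angle between each of reagent_bottle, amber_bottle_a, amber_bottle_b's own z axis and vertical below 0.1 rad and linear speed of each of reagent_bottle, amber_bottle_a, amber_bottle_b below 0.05 m/s and x of amber_bottle_a in the frame of bay_floor between -0.012 and 0.012 m and y of amber_bottle_a in the frame of bay_floor between -0.069 and 0.069 m and x of amber_bottle_b in the frame of bay_floor between -0.012 and 0.012 m and y of amber_bottle_b in the frame of bay_floor between -0.069 and 0.069 m and contact force between each of the arm, the fingers and reagent_bottle below 0.3 N and contact force between each of the arm, the fingers and amber_bottle_a below 0.3 N and contact force between each of the arm, the fingers and amber_bottle_b below 0.3 N and value of joint index_knob below 0.15 rad), for 0.2 s.
2. the gripped knob is at its first click stop or beyond it (value of joint index_knob above 0.2927 rad and contact force between the fingers and index_knob above 1 N), for 0.02 s.
3. the gripped knob is at its third click stop (value of joint index_knob between 1.0581 and 1.2981 rad and velocity of joint index_knob between -0.15 and 0.15 rad/s and contact force between the fingers and index_knob above 1 N), for 0.2 s.
At the end, for the whole second after the job is handed in: Fingers hold the knob (over 1 N) at rest within 0.12 rad of the third stop (1.178 rad); all three bottles stand upright (0.1 rad) on the bay floor (6 mm), within 12 mm of its middle line, between end stop and jaw; the pad presses the row (over 0.5 N); the robot touches no bottle nor the pad (all of step 3 and x of reagent_bottle in the frame of bay_floor between -0.012 and 0.012 m and y of reagent_bottle in the frame of bay_floor between -0.069 and 0.069 m and z of each of reagent_bottle, amber_bottle_a, amber_bottle_b in the frame of bay_floor below 0.006 m and angle between each of reagent_bottle, amber_bottle_a, amber_bottle_b's own z axis and vertical below 0.1 rad and linear speed of each of reagent_bottle, amber_bottle_a, amber_bottle_b below 0.05 m/s and x of amber_bottle_a in the frame of bay_floor between -0.012 and 0.012 m and y of amber_bottle_a in the frame of bay_floor between -0.069 and 0.069 m and x of amber_bottle_b in the frame of bay_floor between -0.012 and 0.012 m and y of amber_bottle_b in the frame of bay_floor between -0.069 and 0.069 m and contact force between each of the arm, the fingers and reagent_bottle below 0.3 N and contact force between each of the arm, the fingers and amber_bottle_a below 0.3 N and contact force between each of the arm, the fingers and amber_bottle_b below 0.3 N and (contact force between jaw_pad and reagent_bottle above 0.5 N or contact force between jaw_pad and amber_bottle_a above 0.5 N or contact force between jaw_pad and amber_bottle_b above 0.5 N) and contact force between the arm and jaw_pad below 0.3 N); the arm keeps its last pose, push and grip.
It fails at once if the knob is turned past the third stop (over 0.18 rad beyond it) (value of joint index_knob above 1.3581 rad).
It fails at once if a bottle is knocked over (tilted over 0.6 rad) (angle between any of reagent_bottle, amber_bottle_a, amber_bottle_b's own z axis and vertical above 0.6 rad).
It fails at once if a bottle is dropped (falls freely at over 0.6 m/s, a drop of about 2 cm) ((linear speed of reagent_bottle above 0.6 m/s and contact force between the fingers and reagent_bottle below 0.05 N) or (linear speed of amber_bottle_a above 0.6 m/s and contact force between the fingers and amber_bottle_a below 0.05 N) or (linear speed of amber_bottle_b above 0.6 m/s and contact force between the fingers and amber_bottle_b below 0.05 N)).
It fails at once if the beaker, dropper bottle or timer is moved by over 30 mm (distance of any of beaker, black_dropper, lab_timer from where it was at the start of the episode above 0.03 m).
It also fails if it takes over 72 s, if anything falls off the work surface, if the arm or the gripper's body presses on something with over 40 N, if the wrist force passes 120 N, or if a joint passes its speed limit or range.

### The arm

A 6-joint arm with a two-finger parallel gripper is mounted at the origin on a cart in front of the work surface, level with it; the furniture and walls round the work are solid. World frame = base frame: x ahead of the robot, y to its left, z up, the work surface at z = 0. Lengths are in mm, angles in rad, forces in N, time in s.
With the tool pointing down it reaches from about 300 to 775 mm from the base axis. Payload 14.6 kg.
Tool frame: the origin (TCP) lies midway between the tips of the shut fingers; the grasp point (between the pads) lies 19 mm behind it; z points along the fingers, y is the line along which they close (so a half turn about z gives the same grasp; the last joint's range is limited). The gripper opens to 94 mm and grips with 3 to 60 N. Pads are 16 mm wide; open, the fingers measure 119 mm over their backs; the gripper's body (75 mm by 177 mm) begins 78 mm behind the grasp point.
Start: joints at [-1.193, 0.3, 1.521, -0, 1.321, -0.067], TCP at [236.644, -496.476, 205.446] pointing down, gripper open.
Joint ranges: [-3.03, 3.03], [-0.79, 2.21], [0.23, 2.52], [-1.04, 4.18], [0, 3.07], [-2.55, 2.55]. Speed limits (rad/s): [2.22, 2.22, 2.57, 3.14, 3.14, 3.14].

### API

Orientations are given as [roll, pitch, yaw] about the fixed x, y, z axes, in that order (R = Rz(yaw) Ry(pitch) Rx(roll)).
In Python, from cell import * gives the robot as it stands. The module is installed in compiled form; this text tells all that it offers.
- The arm moves only by the tool servo_tool, never from a script. Its argument "motion" is a list of rows, each an object of numbers: "wx", "wy", "wz": the turn, a rotation vector about the tool's x, y, z in units of 2 rad (1.0 is 2 rad); "dx", "dy", "dz": the shift along the tool's x, y, z in units of 10 cm (1.0 is 10 cm); "fingers": the closure, from -1 (fully open) to 1 (shut). In form: [{"wx": .., "wy": .., "wz": .., "dx": .., "dy": .., "dz": .., "fingers": ..}, ...]. A call has 1 to 10 rows; each row is the pose to reach, as a shift and turn from the pose commanded when the call began, along the tool's axes at that moment; what a row does not reach only later rows make up. A row lasts 1/10 s, in which the tool goes at most 50 mm and 8.59 degrees, less where a joint would pass 70% of its speed; a pose out of reach is approached as far as the arm can. A call with a number of a shift or a turn outside -1 to 1 is refused whole. A call with a gripper value outside its range is refused whole. The fingers move at their own pace and stop on an object; "newtons" is the grip in N (left out, the last holds). Time passes only in rows, so rows that repeat a pose let the fingers close. It gives the time, the measured TCP pose, the force, the opening and the grip force at its end, in the units of the state.
- read_state(): the state, without advancing time (a new reading comes with each control period).
- camera(name): name is "side" or "top" or "wrist"; returns a dict with "image" (480x640x3 uint8, red, green, blue), "fx", "fy", "cx", "cy" (pixels), "R" (3x3) and "t" (3): a world point X has camera coordinates R X + t. Camera axes: x right, y down, z forward; pixel columns grow to the right and rows downward; lengths in mm; the calibration is good to about 2 mm. A picture is of the moment at which its call begins. There is no depth.
- sign_off(): hands the job in; it is judged then, once.
Trained networks look in a picture, given as the dict that the camera call returned (one of the last four; its "shot" number tells which), for a name from the list of things; names that differ only in an ending like _2 or _b are one class to them, and where a whole thing is asked for, a point or a joint stands for the part that bears it (a point fixed in the world has none). Each returns a list of dicts, best first, with "conf" (0 to 1); they miss things now and then, are a little off and sometimes report something else, mostly with a low value. They report only what shows in the picture. A call takes as long as a camera call.
- spot_in(query, picture): "location" ([column, row] in pixels, amid what is visible of it).
- trace(query, picture): "pixels" (480x640 bool, what is visible of it) and "location" ([column, row] in pixels, amid what is visible of it).
The state is a dict: "clock": time; "joints": joint angles; "qd": joint speeds; "effort": joint torques, N m; "eef_pos": TCP position; "eef_rot": TCP orientation; "wrist_force": force on the tool from outside, world axes, zero at the start; "moment": the same for the moment, N m; "finger_gap": finger opening in mm; "finger_force": force on a finger pad.
Only numpy, scipy, OpenCV 4.12 (cv2) and the standard library are available. Lean on these libraries where they do the work, as an engineer would, in place of code of your own. Each camera call takes 0.05 s, during which the arm holds its last target. There are 200 camera calls.

## Working session

There is one attempt and no reset: what is moved stays moved. The work goes in short steps, Python scripts to look and compute and a tool call to move; the robot and the scene stay as the last step left them, time stands still between calls to the robot, and variables do not carry over. Pictures are saved under pics/ and viewed, at most 10 in all, crops included, and the job is handed in when it is done.

Besides the shell and the picture viewer there is one more tool, called after ">>>" in YAML: its name, and indented under it one key for each argument. servo_tool: Moves the arm, as the interface text tells. Its arguments: {"type":"object","properties":{"motion":{"type":"array","items":{"type":"object","properties":{"wx":{"type":"number"},"wy":{"type":"number"},"wz":{"type":"number"},"dx":{"type":"number"},"dy":{"type":"number"},"dz":{"type":"number"},"fingers":{"type":"number"}}}},"newtons":{"type":"number"}},"required":["motion"]}

```bash
mkdir -p pics; cat > h.py <<'E'
from cell import *
import numpy as np, cv2
def ray(c,uv):
    R=np.array(c["R"]);t=np.array(c["t"]);o=-R.T@t
    d=R.T@np.array([(uv[0]-c["cx"])/c["fx"],(uv[1]-c["cy"])/c["fy"],1]);return o,d
def at_z(c,uv,z):
    o,d=ray(c,uv);return o+d*(z-o[2])/d[2]
def proj(c,X):
    p=np.array(c["R"])@np.array(X,float)+np.array(c["t"]);return np.array([c["fx"]*p[0]/p[2]+c["cx"],c["fy"]*p[1]/p[2]+c["cy"]])
def save(c,n): cv2.imwrite("pics/"+n,c["image"][:,:,::-1])
E
python3 - <<'E'
from h import *
print(read_state())
for n in("top","side"):
    c=camera(n);save(c,n+"0.png")
    R=np.array(c["R"]);print(n,c["fx"],(-R.T@np.array(c["t"])).round(),R[2].round(3))
    for q in("shaker","reagent_bottle","amber_bottle_a","amber_bottle_b","beaker","black_dropper","lab_timer","index_plate","knob_grip","jaw_pad","bay_floor"):
        try: print(q,[(np.round(d["location"]),round(d["conf"],2)) for d in spot_in(q,c)][:4])
        except Exception as e: print(q,e)
E
```

```text
{'clock': 0.0, 'joints': array([-1.19261808e+00,  3.00469785e-01,  1.52158612e+00,  1.83349434e-05,
        1.32068624e+00, -6.66050741e-02]), 'qd': array([ 1.02189585e-03, -8.87171249e-05, -6.34952486e-04,  4.24220787e-04,
        2.31334311e-03, -5.19792854e-04]), 'effort': array([ 3.07267692e-03, -5.31791639e+01, -3.52731442e+01,  7.09113549e-02,
        2.43796018e-02, -8.73013005e-05]), 'eef_pos': array([ 236.54677625, -496.24422672,  204.88491655]), 'eef_rot': array([-3.14044689e+00, -9.42252307e-05,  4.44778723e-01]), 'wrist_force': array([0.77639663, 0.28870375, 0.12945932]), 'moment': array([-0.00462549, -0.03437321, -0.07815841]), 'finger_force': 0.0, 'finger_gap': 93.9303262005005}
top 568.9627901419017 [ 435.   96. 1175.] [ 0.086  0.004 -0.996]
shaker [(array([310., 219.]), 0.95)]
reagent_bottle [(array([474., 267.]), 0.69)]
amber_bottle_a [(array([168., 254.]), 0.62), (array([426., 253.]), 0.62)]
amber_bottle_b [(array([168., 254.]), 0.62), (array([426., 253.]), 0.62)]
beaker [(array([410., 190.]), 0.84)]
black_dropper []
lab_timer [(array([162., 195.]), 0.82), (array([3
[... 196 characters left out ...]
171 [ 421. -682.  530.] [ 0.109  0.877 -0.468]
shaker [(array([332., 266.]), 0.8)]
reagent_bottle [(array([299., 378.]), 0.67), (array([334., 267.]), 0.58)]
amber_bottle_a [(array([318., 333.]), 0.89), (array([291., 205.]), 0.68), (array([351., 260.]), 0.44)]
amber_bottle_b [(array([318., 333.]), 0.89), (array([291., 205.]), 0.68), (array([351., 260.]), 0.44)]
beaker [(array([383., 321.]), 0.8)]
black_dropper [(array([374., 360.]), 0.78)]
lab_timer [(array([334., 209.]), 0.76), (array([381., 318.]), 0.67)]
index_plate [(array([333., 269.]), 0.75)]
knob_grip [(array([352., 260.]), 0.78)]
jaw_pad [(array([332., 247.]), 0.44), (array([332., 207.]), 0.24)]
bay_floor [(array([336., 270.]), 0.95)]
```

View pics/top0.png

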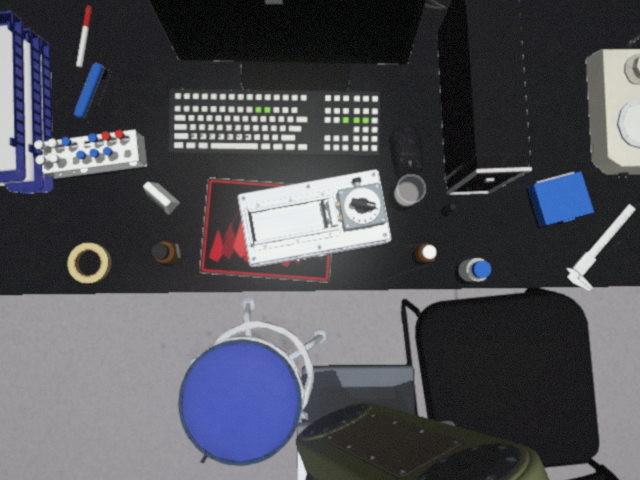

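View pics/side0.png

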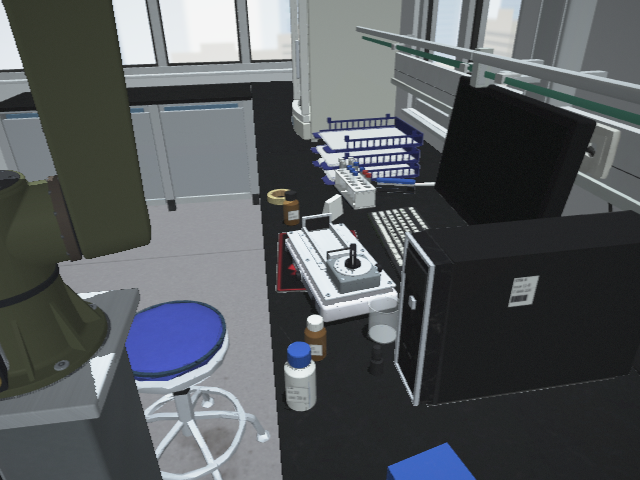

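```bash
cat >> h.py <<'E'
from scipy.optimize import minimize
def cyl(r,z0,z1,n=24):
    a=np.linspace(0,2*np.pi,n,endpoint=False)
    return np.array([[r*np.cos(t),r*np.sin(t),z] for z in(z0,z1) for t in a])
def box(x0,x1,y0,y1,z0,z1): return np.array([[x,y,z] for x in(x0,x1) for y in(y0,y1) for z in(z0,z1)],float)
def bottle(r,h,rc,hc,hs): return [np.vstack([cyl(r,0,hs),cyl(rc,hc,hc)]),cyl(rc,hc,h)]
M=dict(reagent_bottle=bottle(23,101,17,79,66),amber_bottle_a=bottle(21,89,16,70,58),amber_bottle_b=bottle(18,76,13.5,60,49),
 beaker=[cyl(28.5,0,70)],black_dropper=[cyl(10.5,0,35),cyl(6,35,54)],lab_timer=[box(-17.5,17.5,-32,32,0,57)],
 shaker=[box(-75,75,-150,140,0,44),box(-70,70,-145,135,44,60),box(-40,40,-142,-58,60,88),cyl(35,0,0)+[0,-100,92],box(-6.5,6.5,-123,-77,92,126),box(-35,35,115,127,60,98)])
S=4
def rend(c,parts,p):
    im=np.zeros((480*S,640*S),np.uint8);a=p[2] if len(p)>2 else 0
    Rz=np.array([[np.cos(a),-np.sin(a),0],[np.sin(a),np.cos(a),0],[0,0,1]])
    for P in parts:
        uv=np.array([(proj(c,Rz@q+[p[0],p[1],p[3] if len(p)>3 else 0])+.5)*S for q in P]).astype(np.int32)
        cv2.fillConvexPoly(im,cv2.convexHull(uv),255)
    return cv2.resize(im,(640,480),interpolation=cv2.INTER_AREA)/255.
def fit(cms,parts,p0):
    def cost(p): 
        s=0
        for c,m in cms:
            r=rend(c,parts,p);s+=1-np.minimum(r,m).sum()/np.maximum(r,m).sum()
        return s/len(cms)
    sx=np.vstack([p0]+[np.array(p0)+d for d in np.diag([8,8,.06][:len(p0)])])
    r=minimize(cost,p0,method="Nelder-Mead",options=dict(initial_simplex=sx,xatol=.2,fatol=1e-4,maxiter=90));return r.x,r.fun
E
python3 - <<'E'
from h import *
T=camera("top");D=camera("side")
def masks(c,q,near): 
    L=[d for d in trace(q,c) if np.hypot(*(np.array(d["location"])-near))<20]
    return (c,L[0]["pixels"].astype(float)) if L else None
for q,nt,ns in(("reagent_bottle",(474,267),(299,378)),("amber_bottle_a",(168,254),(291,205)),("amber_bottle_b",(426,253),(318,333)),("beaker",(410,190),(383,321)),("black_dropper",(448,210),(374,360)),("shaker",(313,219),(332,266)),("lab_timer",(162,195),(334,209))):
    cm=[masks(T,q,nt),masks(D,q,ns)]; 
    p=list(at_z(T,nt,40)[:2])+([.2] if q in("shaker","lab_timer") else [])
    for l in([0],[1],[0,1]):
        k=[cm[i] for i in l if cm[i]]
        if len(k)==len(l): x,f=fit(k,M[q],p);print(q,l,x.round(3),round(f,3))
    # knob plate
print("plate",at_z(T,(313,223),92),"knob",at_z(T,(362,205),119))
for q in("knob_grip","index_plate"):
    for d in trace(q,T)[:1]: v,u=np.nonzero(d["pixels"]);print(q,len(u),u.mean(),v.mean(),u.min(),u.max(),v.min(),v.max())
# blow-up of knob
cv2.imwrite("pics/z.png",cv2.resize(T["image"][160:280,220:420,::-1],(800,480),interpolation=cv2.INTER_CUBIC))
E
```

```text
reagent_bottle [0] [ 455.789 -200.37 ] 0.067
reagent_bottle [1] [ 457.207 -197.929] 0.054
reagent_bottle [0, 1] [ 456.284 -199.702] 0.069
amber_bottle_a [0] [498.992 412.657] 0.061
amber_bottle_a [1] [499.271 416.501] 0.067
amber_bottle_a [0, 1] [499.109 412.472] 0.07
amber_bottle_b [0] [ 490.85  -107.281] 0.083
amber_bottle_b [1] [ 492.225 -102.391] 0.173
amber_bottle_b [0, 1] [ 491.349 -107.266] 0.141
beaker [0] [616.896 -75.07 ] 0.107
beaker [1] [617.079 -69.967] 0.119
beaker [0, 1] [616.824 -74.607] 0.129
black_dropper [0] [ 581.378 -159.277] 0.105
black_dropper [1] [ 583.069 -158.13 ] 0.11
black_dropper [0, 1] [ 581.952 -159.324] 0.124
shaker [0] [5.62689e+02 1.21344e+02 1.68000e-01] 0.025
shaker [1] [5.64682e+02 1.39270e+02 1.44000e-01] 0.12
shaker [0, 1] [5.62559e+02 1.23010e+02 1.67000e-01] 0.091
lab_timer [0] [613.046 428.316  -0.71 ] 0.19
lab_timer [1] [6.17186e+02 4.40889e+02 6.00000e-02] 0.315
lab_timer [0, 1] [ 6.17439e+02  4.29221e+02 -6.20000e-02] 0.406
plate [548.60158197 118.15601096  92.        ] knob [578.30102572  25.58459036 119.        ]
knob_grip 304 363.05592105263156 205.19736842105263 351 376 198 213
index_plate 10973 314.04984963091226 219.03034721589356 238 391 170 267
```

View pics/z.png

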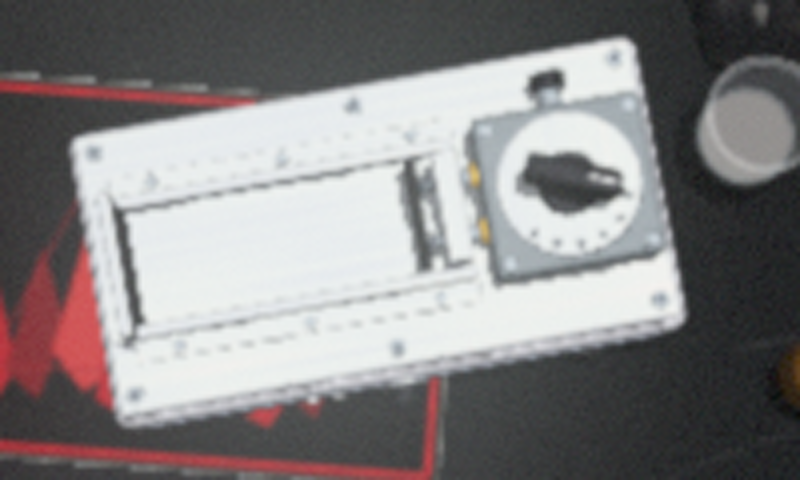

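```bash
cat >> h.py <<'E'
from scipy.spatial.transform import Rotation as Ro
def go(x,y,z,yaw,show=True):
    s=read_state();A=Ro.from_euler("xyz",s["eef_rot"]);B=Ro.from_euler("xyz",[np.pi,0,yaw])
    d=A.inv().apply(np.array([x,y,z])-s["eef_pos"])/100;w=(A.inv()*B).as_rotvec()/2
    print("at",np.round(s["eef_pos"],1),np.round(s["eef_rot"],3),"t",round(s["clock"],2),"gap",round(s["finger_gap"],1),"F",np.round(s["wrist_force"],1),"| d",d.round(3),"w",w.round(3))
E
python3 -c "
from h import *
go(456,-200,190,1.739)"
```

```text
at [ 236.7 -496.5  205.5] [ 3.142 -0.     0.445] t 2.1 gap 93.9 F [ 0.3  0.5 -0.3] | d [ 3.256 -1.733  0.154] w [ 0.     0.    -0.647]
```

>>> servo_tool:
  motion:
    - {"dx": 0.4,"dy": -0.2,"dz": 0.06,"wz": -0.07}
    - {"dx": 0.8,"dy": -0.4,"dz": 0.1,"wz": -0.14}
    - {"dx": 1.0,"dy": -0.53,"dz": 0.15,"wz": -0.21}
    - {"dx": 1.0,"dy": -0.53,"dz": 0.15,"wz": -0.28}
    - {"dx": 1.0,"dy": -0.53,"dz": 0.15,"wz": -0.35}
    - {"dx": 1.0,"dy": -0.53,"dz": 0.15,"wz": -0.42}
    - {"dx": 1.0,"dy": -0.53,"dz": 0.15,"wz": -0.49}
    - {"dx": 1.0,"dy": -0.53,"dz": 0.15,"wz": -0.56}
    - {"dx": 1.0,"dy": -0.53,"dz": 0.15,"wz": -0.63}
    - {"dx": 1.0,"dy": -0.53,"dz": 0.15,"wz": -0.647}

```text
schema error: expected keys wx, wy, wz, dx, dy, dz, fingers
```

>>> servo_tool:
  motion:
    - {"dx": 0.3,"dy": 0.3}
    - {"dx": 0.6,"dy": 0.6}
    - {"dx": 0.886,"dy": 0.92}

```text
schema error: expected keys wx, wy, wz, dx, dy, dz, fingers
```

>>> servo_tool:
  motion:
    - {"dx": 0.3,"dy": 0.3}
    - {"dx": 0.6,"dy": 0.6}
    - {"dx": 0.8,"dy": 0.85}
    - {"dx": 0.886,"dy": 0.92}
    - {"dx": 0.886,"dy": 0.92}

```text
schema error: expected keys wx, wy, wz, dx, dy, dz, fingers
```

```bash
python3 - <<'E'
from h import *
go(456,-200,64,1.739)
c=camera("wrist");save(c,"w1.png")
R=np.array(c["R"]);print((-R.T@np.array(c["t"])).round(),R.round(2),c["fx"])
for q,p in(("reagent_bottle",(456,-200)),("amber_bottle_b",(491,-107))):
    print(q,proj(c,[*p,50]))
    for d in trace(q,c)[:3]:
        m=d["pixels"].astype(float);print(d["location"],d["conf"],m.sum(),fit([(c,m)],M[q],list(p)))
E
```

```text
at [ 236.7 -496.5  205.5] [ 3.142 -0.     0.445] t 2.1 gap 93.9 F [ 0.3  0.5 -0.3] | d [ 3.256 -1.733  1.414] w [ 0.     0.    -0.647]
[ 312. -461.  384.] [[ 0.43 -0.9  -0.  ]
 [-0.87 -0.41  0.28]
 [-0.26 -0.12 -0.96]] 350.2499836391348
reagent_bottle [  79.11021381 -222.21900251]
amber_bottle_b [ -46.49281394 -366.56377092]
```

View pics/w1.png

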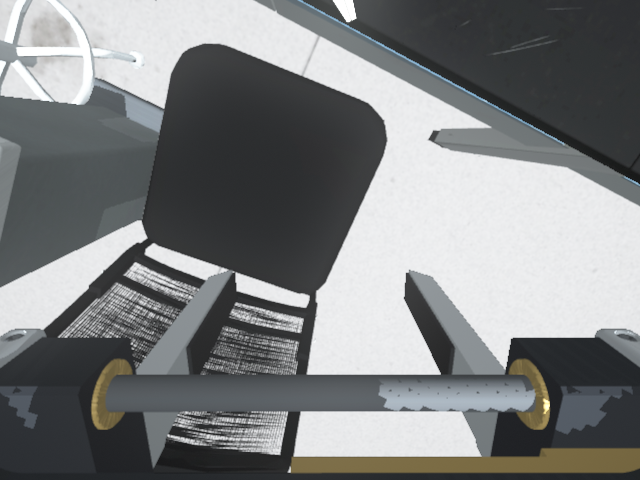

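>>> servo_tool:
  motion:
    - {"dx": 0.4,"dy": -0.2,"dz": 0.06,"wx": 0,"wy": 0,"wz": -0.07,"fingers": -1}
    - {"dx": 0.8,"dy": -0.4,"dz": 0.1,"wx": 0,"wy": 0,"wz": -0.14,"fingers": -1}
    - {"dx": 1.0,"dy": -0.53,"dz": 0.15,"wx": 0,"wy": 0,"wz": -0.21,"fingers": -1}
    - {"dx": 1.0,"dy": -0.53,"dz": 0.15,"wx": 0,"wy": 0,"wz": -0.28,"fingers": -1}
    - {"dx": 1.0,"dy": -0.53,"dz": 0.15,"wx": 0,"wy": 0,"wz": -0.35,"fingers": -1}
    - {"dx": 1.0,"dy": -0.53,"dz": 0.15,"wx": 0,"wy": 0,"wz": -0.42,"fingers": -1}
    - {"dx": 1.0,"dy": -0.53,"dz": 0.15,"wx": 0,"wy": 0,"wz": -0.49,"fingers": -1}
    - {"dx": 1.0,"dy": -0.53,"dz": 0.15,"wx": 0,"wy": 0,"wz": -0.56,"fingers": -1}
    - {"dx": 1.0,"dy": -0.53,"dz": 0.15,"wx": 0,"wy": 0,"wz": -0.63,"fingers": -1}
    - {"dx": 1.0,"dy": -0.53,"dz": 0.15,"wx": 0,"wy": 0,"wz": -0.647,"fingers": -1}

```text
clock: 3.25
eef_pos: [304.1, -405.6, 190.5]
eef_rot: [-3.142, 0.0, 1.744]
wrist_force: [0.0, -0.3, -0.2]
finger_gap: 93.9
finger_force: 0.0
```

>>> servo_tool:
  motion:
    - {"dx": 0.3,"dy": 0.3,"dz": 0,"wx": 0,"wy": 0,"wz": 0,"fingers": -1}
    - {"dx": 0.6,"dy": 0.6,"dz": 0,"wx": 0,"wy": 0,"wz": 0,"fingers": -1}
    - {"dx": 0.886,"dy": 0.92,"dz": 0,"wx": 0,"wy": 0,"wz": 0,"fingers": -1}

```text
clock: 3.55
eef_pos: [380.5, -301.7, 190.6]
eef_rot: [3.141, 0.0, 1.738]
wrist_force: [0.8, -1.1, 0.2]
finger_gap: 94.1
finger_force: 0.0
```

>>> servo_tool:
  motion:
    - {"dx": 0.3,"dy": 0.3,"dz": 0,"wx": 0,"wy": 0,"wz": 0,"fingers": -1}
    - {"dx": 0.6,"dy": 0.6,"dz": 0,"wx": 0,"wy": 0,"wz": 0,"fingers": -1}
    - {"dx": 0.8,"dy": 0.85,"dz": 0,"wx": 0,"wy": 0,"wz": 0,"fingers": -1}
    - {"dx": 0.886,"dy": 0.92,"dz": 0,"wx": 0,"wy": 0,"wz": 0,"fingers": -1}
    - {"dx": 0.886,"dy": 0.92,"dz": 0,"wx": 0,"wy": 0,"wz": 0,"fingers": -1}

```text
clock: 4.05
eef_pos: [456.2, -199.4, 190.3]
eef_rot: [-3.141, -0.0, 1.741]
wrist_force: [1.0, -0.4, -0.7]
finger_gap: 94.0
finger_force: 0.0
```

```bash
python3 - <<'E'
from h import *
go(456,-200,45,1.739)
c=camera("wrist");save(c,"w2.png")
for q,p in(("reagent_bottle",(456,-200)),("amber_bottle_b",(491,-107))):
    print(q,proj(c,[*p,50]))
    for d in trace(q,c)[:3]:
        m=d["pixels"].astype(float);print(d["location"],d["conf"],m.sum(),fit([(c,m)],M[q],list(p)))
E
```

```text
at [ 456.2 -199.4  190.3] [-3.141 -0.     1.741] t 4.05 gap 94.0 F [ 1.  -0.4 -0.7] | d [-0.006 -0.002  1.453] w [-0.    -0.     0.001]
reagent_bottle [319.63690513 223.43684093]
[321.4, 225.8] 0.58 2609.0 (array([ 458.076316  , -198.07537264]), np.float64(0.05013916017371767))
amber_bottle_b [377.36529158 128.17407725]
[376.8, 126.0] 0.58 1579.0 (array([ 493.27629352, -104.38164377]), np.float64(0.036118051783450955))
```

View pics/w2.png

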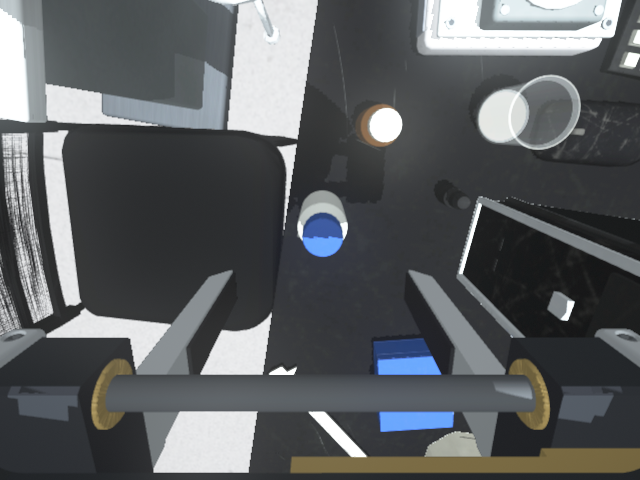

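>>> servo_tool:
  motion:
    - {"dx": 0,"dy": 0.01,"dz": 0.3,"wx": 0,"wy": 0,"wz": 0,"fingers": -1}
    - {"dx": 0,"dy": 0.01,"dz": 0.7,"wx": 0,"wy": 0,"wz": 0,"fingers": -1}
    - {"dx": 0,"dy": 0.01,"dz": 1.0,"wx": 0,"wy": 0,"wz": 0,"fingers": -1}
  newtons: 20

```text
clock: 4.5
eef_pos: [455.7, -200.9, 88.7]
eef_rot: [-3.141, -0.0, 1.737]
wrist_force: [0.5, -0.5, -0.3]
finger_gap: 94.3
finger_force: 0.0
```

>>> servo_tool:
  motion:
    - {"dx": 0,"dy": 0,"dz": 0.3,"wx": 0,"wy": 0,"wz": 0,"fingers": -1}
    - {"dx": 0,"dy": 0,"dz": 0.55,"wx": 0,"wy": 0,"wz": 0,"fingers": -1}
    - {"dx": 0,"dy": 0,"dz": 0.64,"wx": 0,"wy": 0,"wz": 0,"fingers": -1}
    - {"dx": 0,"dy": 0,"dz": 0.64,"wx": 0,"wy": 0,"wz": 0,"fingers": 0}
    - {"dx": 0,"dy": 0,"dz": 0.64,"wx": 0,"wy": 0,"wz": 0,"fingers": 0}
    - {"dx": 0,"dy": 0,"dz": 0.64,"wx": 0,"wy": 0,"wz": 0,"fingers": 1}
    - {"dx": 0,"dy": 0,"dz": 0.64,"wx": 0,"wy": 0,"wz": 0,"fingers": 1}
    - {"dx": 0,"dy": 0,"dz": 0.64,"wx": 0,"wy": 0,"wz": 0,"fingers": 1}
    - {"dx": 0,"dy": 0,"dz": 0.64,"wx": 0,"wy": 0,"wz": 0,"fingers": 1}

```text
clock: 5.4
eef_pos: [457.0, -200.0, 26.8]
eef_rot: [3.141, 0.0, 1.739]
wrist_force: [-0.6, -0.4, -0.8]
finger_gap: 49.4
finger_force: 0.0
```

>>> servo_tool:
  motion:
    - {"dx": 0,"dy": 0,"dz": 0,"wx": 0,"wy": 0,"wz": 0,"fingers": 1}
    - {"dx": 0,"dy": 0,"dz": 0,"wx": 0,"wy": 0,"wz": 0,"fingers": 1}
    - {"dx": 0,"dy": 0,"dz": -0.03,"wx": 0,"wy": 0,"wz": 0,"fingers": 1}
    - {"dx": 0,"dy": 0,"dz": -0.1,"wx": 0,"wy": 0,"wz": 0,"fingers": 1}
    - {"dx": 0,"dy": 0,"dz": -0.3,"wx": 0,"wy": 0,"wz": 0,"fingers": 1}
    - {"dx": 0,"dy": 0,"dz": -0.6,"wx": 0,"wy": 0,"wz": 0,"fingers": 1}
    - {"dx": 0,"dy": 0,"dz": -0.9,"wx": 0,"wy": 0,"wz": 0,"fingers": 1}
    - {"dx": 0,"dy": 0,"dz": -1.0,"wx": 0,"wy": 0,"wz": 0,"fingers": 1}

```text
clock: 6.2
eef_pos: [457.8, -200.4, 129.4]
eef_rot: [3.138, 0.003, 1.739]
wrist_force: [0.4, 0.6, -1.8]
finger_gap: 44.5
finger_force: 20.0
```

>>> servo_tool:
  motion:
    - {"dx": 0.15,"dy": 0.1,"dz": -0.2,"wx": 0,"wy": 0,"wz": 0,"fingers": 1}
    - {"dx": 0.4,"dy": 0.2,"dz": -0.4,"wx": 0,"wy": 0,"wz": 0,"fingers": 1}
    - {"dx": 0.65,"dy": 0.3,"dz": -0.5,"wx": 0,"wy": 0,"wz": 0,"fingers": 1}
    - {"dx": 0.855,"dy": 0.395,"dz": -0.5,"wx": 0,"wy": 0,"wz": 0,"fingers": 1}

```text
clock: 6.6
eef_pos: [481.9, -108.0, 177.3]
eef_rot: [3.14, 0.001, 1.739]
wrist_force: [-0.5, -0.3, -1.8]
finger_gap: 43.8
finger_force: 20.0
```

>>> servo_tool:
  motion:
    - {"dx": 0.25,"dy": 0.12,"dz": 0,"wx": 0,"wy": 0,"wz": 0,"fingers": 1}
    - {"dx": 0.5,"dy": 0.23,"dz": 0,"wx": 0,"wy": 0,"wz": 0,"fingers": 1}
    - {"dx": 0.75,"dy": 0.34,"dz": 0,"wx": 0,"wy": 0,"wz": 0,"fingers": 1}
    - {"dx": 0.855,"dy": 0.395,"dz": 0,"wx": 0,"wy": 0,"wz": 0,"fingers": 1}

```text
clock: 7.0
eef_pos: [506.1, -16.4, 175.7]
eef_rot: [-3.141, -0.0, 1.74]
wrist_force: [-0.3, -0.8, -0.4]
finger_gap: 44.2
finger_force: 20.0
```

>>> servo_tool:
  motion:
    - {"dx": 0.25,"dy": 0.12,"dz": 0,"wx": 0,"wy": 0,"wz": 0,"fingers": 1}
    - {"dx": 0.5,"dy": 0.23,"dz": 0,"wx": 0,"wy": 0,"wz": 0,"fingers": 1}
    - {"dx": 0.75,"dy": 0.34,"dz": 0,"wx": 0,"wy": 0,"wz": 0,"fingers": 1}
    - {"dx": 0.855,"dy": 0.395,"dz": 0,"wx": 0,"wy": 0,"wz": 0,"fingers": 1}
    - {"dx": 0.855,"dy": 0.395,"dz": 0,"wx": 0,"wy": 0,"wz": 0,"fingers": 1}
    - {"dx": 0.855,"dy": 0.395,"dz": 0,"wx": 0,"wy": 0,"wz": 0,"fingers": 1}

```text
clock: 7.6
eef_pos: [530.6, 71.8, 176.1]
eef_rot: [-3.141, 0.0, 1.739]
wrist_force: [0.8, -0.2, -1.7]
finger_gap: 44.5
finger_force: 20.0
```

```bash
python3 - <<'E'
from h import *
go(555.5,163.7,177,1.739)
c=camera("wrist")
def P(x,y,z,p=(562.7,121.3,.168)): 
    a=p[2];return proj(c,[p[0]+np.cos(a)*x-np.sin(a)*y,p[1]+np.sin(a)*x+np.cos(a)*y,z])
im=c["image"][:,:,::-1].copy()
pts=[[(-29,115,60),(29,115,60),(29,-23,60),(-29,-23,60)],[(-75,-150,44),(75,-150,44),(75,140,44),(-75,140,44)],[(-35,115,98),(35,115,98)],[(-40,-142,88),(40,-142,88),(40,-58,88),(-40,-58,88)],[(35*np.cos(t),-100+35*np.sin(t),92) for t in np.linspace(0,6.28,30)]]
for q in pts: cv2.polylines(im,[np.array([P(*v) for v in q]).round().astype(np.int32)],True,(0,0,255),1)
cv2.imwrite("pics/w3.png",im)
E
```

```text
at [530.6  71.8 176.1] [-3.141  0.     1.739] t 7.6 gap 44.5 F [ 0.8 -0.2 -1.7] | d [ 0.864  0.399 -0.009] w [-0.  0. -0.]
```

View pics/w3.png

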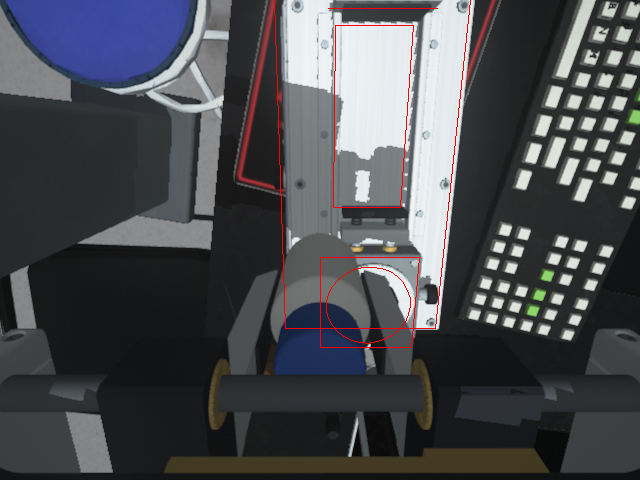

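```bash
cat >> h.py <<'E'
def seg(a,b,n=40): return np.linspace(a,b,n)
def rect(x0,x1,y0,y1,z): 
    k=[(x0,y0,z),(x1,y0,z),(x1,y1,z),(x0,y1,z)];return np.vstack([seg(np.array(k[i],float),np.array(k[(i+1)%4],float)) for i in range(4)])
SH=np.vstack([rect(-70,70,-145,135,60),rect(-75,75,-150,140,44),rect(-40,40,-142,-58,88),cyl(35,0,0,60)+[0,-100,92],
 seg((-35,115,98),(35,115,98)),seg((-29,115,74),(-29,-20,74)),seg((29,115,74),(29,-20,74)),seg((-35,115,74),(-35,-20,74)),seg((35,115,74),(35,-20,74)),seg((-29,115,60),(29,115,60))])
def cham(c,p0,mask=None,pts=SH,rng=(8,8,.04)):
    g=cv2.cvtColor(c["image"],cv2.COLOR_RGB2GRAY);e=cv2.Canny(cv2.GaussianBlur(g,(3,3),0),30,90)
    dt=np.minimum(cv2.distanceTransform(255-e,cv2.DIST_L2,5),5)
    def f(p):
        a=p[2];X=np.c_[p[0]+np.cos(a)*pts[:,0]-np.sin(a)*pts[:,1],p[1]+np.sin(a)*pts[:,0]+np.cos(a)*pts[:,1],pts[:,2]]
        q=X@np.array(c["R"]).T+np.array(c["t"]);u=(c["fx"]*q[:,0]/q[:,2]+c["cx"]).astype(np.float32);v=(c["fy"]*q[:,1]/q[:,2]+c["cy"]).astype(np.float32)
        ok=(u>0)&(u<639)&(v>0)&(v<479)
        if mask is not None: ok&=mask(u,v)
        return cv2.remap(dt,u[ok][None],v[ok][None],cv2.INTER_LINEAR).mean()
    from scipy.optimize import differential_evolution as DE
    r=DE(f,[(p0[i]-rng[i],p0[i]+rng[i]) for i in range(3)],seed=1,maxiter=60,popsize=12);return r.x,r.fun,f(p0)
E
python3 - <<'E'
from h import *
p=(562.7,121.3,.168)
for n in("top","wrist"):
    c=camera(n);m=(lambda u,v:~((v>235)&(u<440))) if n=="wrist" else None
    print(n,cham(c,p,m)); q=cham(c,p,m)[0]
    im=c["image"][:,:,::-1].copy()
    a=q[2]
    for s in SH: 
        u=proj(c,[q[0]+np.cos(a)*s[0]-np.sin(a)*s[1],q[1]+np.sin(a)*s[0]+np.cos(a)*s[1],s[2]]).round().astype(int)
        if 0<=u[0]<640 and 0<=u[1]<480: im[u[1],u[0]]=(0,0,255)
    if n=="wrist": cv2.imwrite("pics/w4.png",cv2.resize(im[0:300,230:530],(600,600),interpolation=cv2.INTER_NEAREST))
E
```

```text
top (array([5.65488910e+02, 1.23145836e+02, 2.07705321e-01]), np.float64(2.4080071449279785), np.float32(2.516506))
wrist (array([5.65797379e+02, 1.25043236e+02, 1.66124345e-01]), np.float64(1.2408307790756226), np.float32(2.895388))
```

View pics/w4.png

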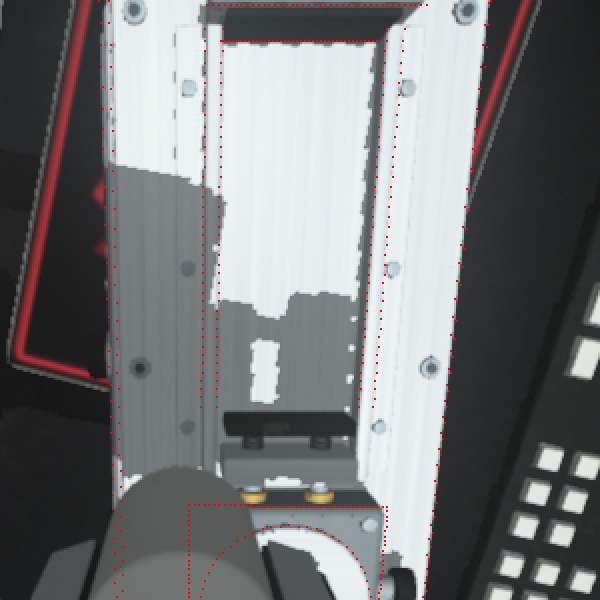

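>>> servo_tool:
  motion:
    - {"dx": 0.25,"dy": 0.12,"dz": 0,"wx": 0,"wy": 0,"wz": 0,"fingers": 1}
    - {"dx": 0.5,"dy": 0.24,"dz": 0,"wx": 0,"wy": 0,"wz": 0,"fingers": 1}
    - {"dx": 0.75,"dy": 0.36,"dz": 0,"wx": 0,"wy": 0,"wz": 0,"fingers": 1}
    - {"dx": 0.883,"dy": 0.421,"dz": 0,"wx": 0,"wy": 0,"wz": 0,"fingers": 1}
    - {"dx": 0.883,"dy": 0.421,"dz": 0.1,"wx": 0,"wy": 0,"wz": 0,"fingers": 1}
    - {"dx": 0.883,"dy": 0.421,"dz": 0.3,"wx": 0,"wy": 0,"wz": 0,"fingers": 1}
    - {"dx": 0.883,"dy": 0.421,"dz": 0.55,"wx": 0,"wy": 0,"wz": 0,"fingers": 1}
    - {"dx": 0.883,"dy": 0.421,"dz": 0.75,"wx": 0,"wy": 0,"wz": 0,"fingers": 1}
    - {"dx": 0.883,"dy": 0.421,"dz": 0.84,"wx": 0,"wy": 0,"wz": 0,"fingers": 1}
    - {"dx": 0.883,"dy": 0.421,"dz": 0.84,"wx": 0,"wy": 0,"wz": 0,"fingers": 1}

```text
clock: 8.75
eef_pos: [556.9, 165.8, 91.2]
eef_rot: [-3.139, 0.0, 1.738]
wrist_force: [-0.0, 0.6, -1.0]
finger_gap: 44.6
finger_force: 20.0
```

>>> servo_tool:
  motion:
    - {"dx": 0,"dy": 0,"dz": 0.02,"wx": 0,"wy": 0,"wz": 0,"fingers": 1}
    - {"dx": 0,"dy": 0,"dz": 0.04,"wx": 0,"wy": 0,"wz": 0,"fingers": 1}
    - {"dx": 0,"dy": 0,"dz": 0.045,"wx": 0,"wy": 0,"wz": 0,"fingers": 1}
    - {"dx": 0,"dy": 0,"dz": 0.045,"wx": 0,"wy": 0,"wz": 0,"fingers": 1}

```text
clock: 9.15
eef_pos: [557.7, 166.8, 88.3]
eef_rot: [3.141, -0.0, 1.739]
wrist_force: [0.8, 0.7, -2.5]
finger_gap: 44.7
finger_force: 20.0
```

```bash
python3 -c "
from h import *
go(557.4,165.9,87,1.738)"
```

```text
at [557.7 166.8  88.3] [ 3.141 -0.     1.739] t 9.15 gap 44.7 F [ 0.8  0.7 -2.5] | d [-0.009 -0.004  0.013] w [ 0. -0.  0.]
```

>>> servo_tool:
  motion:
    - {"dx": 0,"dy": 0,"dz": 0.008,"wx": 0,"wy": 0,"wz": 0,"fingers": 1}
    - {"dx": 0,"dy": 0,"dz": 0.015,"wx": 0,"wy": 0,"wz": 0,"fingers": 1}
    - {"dx": 0,"dy": 0,"dz": 0.015,"wx": 0,"wy": 0,"wz": 0,"fingers": 1}

```text
clock: 9.45
eef_pos: [557.7, 166.9, 86.7]
eef_rot: [3.141, -0.0, 1.739]
wrist_force: [0.1, 0.2, 2.2]
finger_gap: 44.6
finger_force: 20.0
```

```bash
python3 - <<'E'
from h import *
go(557.4,165.9,87,1.738)
for n,uv in(("side",None),):
    c=camera(n)
    for d in trace("reagent_bottle",c)[:2]:
        m=d["pixels"].astype(float)
        for z in(58,60,62,64):
            print(z,d["location"],fit([(c,m)],[P+[0,0,z] for P in M["reagent_bottle"]],[557,166]))
print(read_state()["wrist_force"])
E
```

```text
at [557.7 166.9  86.7] [ 3.141 -0.     1.739] t 9.45 gap 44.6 F [0.1 0.2 2.2] | d [-0.009 -0.004 -0.003] w [ 0. -0.  0.]
58 [351.4, 259.7] (array([557., 166.]), np.float64(1.0))
60 [351.4, 259.7] (array([557., 166.]), np.float64(1.0))
62 [351.4, 259.7] (array([557., 166.]), np.float64(1.0))
64 [351.4, 259.7] (array([557., 166.]), np.float64(1.0))
58 [326.1, 226.2] (array([556.65087891, 175.90209961]), np.float64(0.10070588615364728))
60 [326.1, 226.2] (array([555.60424805, 171.31848145]), np.float64(0.11166828770508797))
62 [326.1, 226.2] (array([554.93896484, 166.63891602]), np.float64(0.11894464693743623))
64 [326.1, 226.2] (array([555.19586182, 164.49740601]), np.float64(0.12619532104588382))
[-0.57580129 -1.05139531  1.45931354]
```

>>> servo_tool:
  motion:
    - {"dx": 0,"dy": 0,"dz": 0,"wx": 0,"wy": 0,"wz": 0,"fingers": 0}
    - {"dx": 0,"dy": 0,"dz": 0,"wx": 0,"wy": 0,"wz": 0,"fingers": -0.2}
    - {"dx": 0,"dy": 0,"dz": 0,"wx": 0,"wy": 0,"wz": 0,"fingers": -0.6}
    - {"dx": 0,"dy": 0,"dz": 0,"wx": 0,"wy": 0,"wz": 0,"fingers": -1}
    - {"dx": 0,"dy": 0,"dz": 0,"wx": 0,"wy": 0,"wz": 0,"fingers": -1}
    - {"dx": 0,"dy": 0,"dz": -0.15,"wx": 0,"wy": 0,"wz": 0,"fingers": -1}
    - {"dx": 0,"dy": 0,"dz": -0.4,"wx": 0,"wy": 0,"wz": 0,"fingers": -1}
    - {"dx": 0,"dy": 0,"dz": -0.7,"wx": 0,"wy": 0,"wz": 0,"fingers": -1}
    - {"dx": 0,"dy": 0,"dz": -1,"wx": 0,"wy": 0,"wz": 0,"fingers": -1}
    - {"dx": 0,"dy": 0,"dz": -1,"wx": 0,"wy": 0,"wz": 0,"fingers": -1}

```text
clock: 10.55
eef_pos: [559.1, 167.2, 191.9]
eef_rot: [3.134, -0.001, 1.739]
wrist_force: [0.6, -0.7, 0.4]
finger_gap: 93.8
finger_force: 0.0
```

```bash
python3 - <<'E'
from h import *
go(492.3,-106,187,1.739)
c=camera("wrist");save(c,"w5.png")
P=[p+[0,0,60] for p in M["reagent_bottle"]]
for d in trace("reagent_bottle",c)[:2]: print(d["location"],d["conf"],fit([(c,d["pixels"].astype(float))],P,[557,166]))
c=camera("top")
for d in trace("reagent_bottle",c)[:2]: print(d["location"],d["conf"],fit([(c,d["pixels"].astype(float))],P,[557,166]))
E
```

```text
at [559.1 167.2 191.9] [ 3.134e+00 -1.000e-03  1.739e+00] t 10.55 gap 93.8 F [ 0.6 -0.7  0.4] | d [-2.582 -1.116  0.039] w [ 0.004 -0.    -0.   ]
[319.1, 242.5] 0.74 (array([557.78182983, 168.62858582]), np.float64(0.0547949899147282))
```

View pics/w5.png

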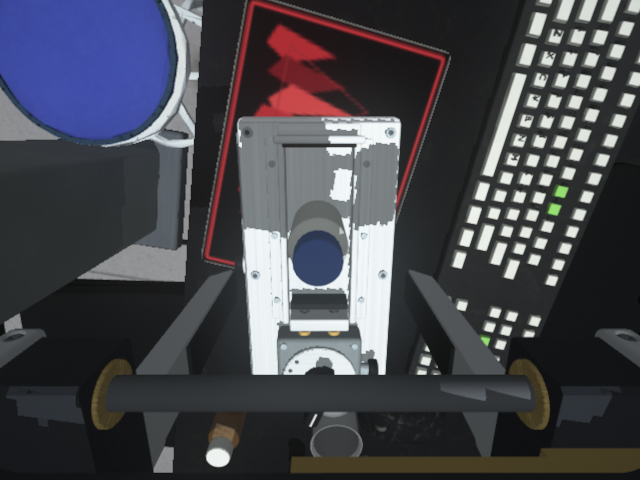

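```bash
python3 - <<'E'
from h import *
go(492.3,-106,187,1.739)
c=camera("wrist")
k=lambda u,v:(v<370)&~((u>285)&(u<352)&(v>200)&(v<290))
q=cham(c,(565,123.5,.167),k);print(q)
P=[p+[0,0,60] for p in M["reagent_bottle"]]
for d in trace("reagent_bottle",c)[:1]:
    x,f=fit([(c,d["pixels"].astype(float))],P,[557,166]);a=q[0][2];dx=x-q[0][:2];print(x,f,"in shaker",np.cos(a)*dx[0]+np.sin(a)*dx[1],-np.sin(a)*dx[0]+np.cos(a)*dx[1])
E
```

```text
at [557.2 166.7 185.8] [-3.14   0.     1.739] t 10.75 gap 94.2 F [ 0.7 -0.1  0. ] | d [-2.58  -1.096 -0.011] w [-0.001  0.    -0.   ]
(array([5.66068897e+02, 1.25355907e+02, 1.65363364e-01]), np.float64(1.3977470397949219), np.float32(1.6704198))
[557.76474237 169.53837132] 0.05673713398706215 in shaker -0.9179662253857579 44.94670676696919
```

>>> servo_tool:
  motion:
    - {"dx": -0.2,"dy": -0.1,"dz": 0,"wx": 0,"wy": 0,"wz": 0,"fingers": -1}
    - {"dx": -0.5,"dy": -0.22,"dz": 0,"wx": 0,"wy": 0,"wz": 0,"fingers": -1}
    - {"dx": -0.86,"dy": -0.37,"dz": 0,"wx": 0,"wy": 0,"wz": 0,"fingers": -1}

```text
clock: 11.15
eef_pos: [534.9, 75.4, 185.6]
eef_rot: [-3.14, -0.0, 1.74]
wrist_force: [0.9, 0.2, 0.7]
finger_gap: 93.9
finger_force: 0.0
```

>>> servo_tool:
  motion:
    - {"dx": -0.3,"dy": -0.12,"dz": 0,"wx": 0,"wy": 0,"wz": 0,"fingers": -1}
    - {"dx": -0.6,"dy": -0.25,"dz": 0,"wx": 0,"wy": 0,"wz": 0,"fingers": -1}
    - {"dx": -0.86,"dy": -0.37,"dz": 0,"wx": 0,"wy": 0,"wz": 0,"fingers": -1}

```text
clock: 11.45
eef_pos: [512.6, -16.5, 185.8]
eef_rot: [-3.14, -0.0, 1.738]
wrist_force: [0.8, 0.1, 1.0]
finger_gap: 94.1
finger_force: 0.0
```

>>> servo_tool:
  motion:
    - {"dx": -0.3,"dy": -0.12,"dz": 0,"wx": 0,"wy": 0,"wz": 0,"fingers": -1}
    - {"dx": -0.6,"dy": -0.25,"dz": 0,"wx": 0,"wy": 0,"wz": 0,"fingers": -1}
    - {"dx": -0.8,"dy": -0.34,"dz": 0,"wx": 0,"wy": 0,"wz": 0,"fingers": -1}
    - {"dx": -0.86,"dy": -0.37,"dz": 0,"wx": 0,"wy": 0,"wz": 0,"fingers": -1}
    - {"dx": -0.86,"dy": -0.37,"dz": 0,"wx": 0,"wy": 0,"wz": 0,"fingers": -1}

```text
clock: 11.95
eef_pos: [491.0, -106.4, 186.1]
eef_rot: [-3.141, -0.0, 1.738]
wrist_force: [0.7, 0.6, -0.2]
finger_gap: 94.3
finger_force: 0.0
```

```bash
python3 - <<'E'
from h import *
c=camera("wrist")
for d in trace("amber_bottle_b",c)[:2]: print(d["location"],fit([(c,d["pixels"].astype(float))],M["amber_bottle_b"],[492,-106]))
go(492.3,-106,20,1.739)
E
```

```text
[321.1, 219.1] (array([ 493.67306489, -103.4925808 ]), np.float64(0.048474784411503546))
at [ 491.4 -105.3  186.2] [-3.141 -0.     1.739] t 12.05 gap 94.1 F [-0.3  0.3  0.6] | d [-0.009  0.008  1.662] w [-0. -0.  0.]
```

>>> servo_tool:
  motion:
    - {"dx": 0,"dy": 0.02,"dz": 0.3,"wx": 0,"wy": 0,"wz": 0,"fingers": -1}
    - {"dx": 0,"dy": 0.02,"dz": 0.7,"wx": 0,"wy": 0,"wz": 0,"fingers": -1}
    - {"dx": 0,"dy": 0.02,"dz": 1.0,"wx": 0,"wy": 0,"wz": 0,"fingers": -1}

```text
clock: 12.35
eef_pos: [493.0, -104.4, 84.5]
eef_rot: [-3.141, -0.001, 1.74]
wrist_force: [-0.0, 0.3, 0.7]
finger_gap: 93.8
finger_force: 0.0
```

>>> servo_tool:
  motion:
    - {"dx": 0,"dy": 0,"dz": 0.3,"wx": 0,"wy": 0,"wz": 0,"fingers": -1}
    - {"dx": 0,"dy": 0,"dz": 0.55,"wx": 0,"wy": 0,"wz": 0,"fingers": 0}
    - {"dx": 0,"dy": 0,"dz": 0.66,"wx": 0,"wy": 0,"wz": 0,"fingers": 0}
    - {"dx": 0,"dy": 0,"dz": 0.66,"wx": 0,"wy": 0,"wz": 0,"fingers": 0}
    - {"dx": 0,"dy": 0,"dz": 0.66,"wx": 0,"wy": 0,"wz": 0,"fingers": 0}
    - {"dx": 0,"dy": 0,"dz": 0.66,"wx": 0,"wy": 0,"wz": 0,"fingers": 1}
    - {"dx": 0,"dy": 0,"dz": 0.66,"wx": 0,"wy": 0,"wz": 0,"fingers": 1}
    - {"dx": 0,"dy": 0,"dz": 0.66,"wx": 0,"wy": 0,"wz": 0,"fingers": 1}
    - {"dx": 0,"dy": 0,"dz": 0.66,"wx": 0,"wy": 0,"wz": 0,"fingers": 1}
    - {"dx": 0,"dy": 0,"dz": 0.66,"wx": 0,"wy": 0,"wz": 0,"fingers": 1}

```text
clock: 13.35
eef_pos: [493.5, -105.9, 20.9]
eef_rot: [3.141, 0.0, 1.739]
wrist_force: [-1.2, 0.5, 4.2]
finger_gap: 34.9
finger_force: 20.0
```

>>> servo_tool:
  motion:
    - {"dx": 0,"dy": 0,"dz": 0,"wx": 0,"wy": 0,"wz": 0,"fingers": 1}
    - {"dx": 0,"dy": 0,"dz": 0,"wx": 0,"wy": 0,"wz": 0,"fingers": 1}
    - {"dx": 0,"dy": 0,"dz": 0,"wx": 0,"wy": 0,"wz": 0,"fingers": 1}

```text
clock: 13.65
eef_pos: [493.5, -105.8, 20.9]
eef_rot: [3.141, 0.0, 1.739]
wrist_force: [-1.1, 0.5, 6.4]
finger_gap: 35.2
finger_force: 20.0
```

>>> servo_tool:
  motion:
    - {"dx": 0,"dy": 0,"dz": -0.04,"wx": 0,"wy": 0,"wz": 0,"fingers": 1}
    - {"dx": 0,"dy": 0,"dz": -0.15,"wx": 0,"wy": 0,"wz": 0,"fingers": 1}
    - {"dx": 0,"dy": 0,"dz": -0.4,"wx": 0,"wy": 0,"wz": 0,"fingers": 1}
    - {"dx": 0,"dy": 0,"dz": -0.7,"wx": 0,"wy": 0,"wz": 0,"fingers": 1}
    - {"dx": 0,"dy": 0,"dz": -1.0,"wx": 0,"wy": 0,"wz": 0,"fingers": 1}

```text
clock: 14.15
eef_pos: [493.0, -105.7, 122.2]
eef_rot: [-3.141, -0.0, 1.739]
wrist_force: [0.1, 0.1, 0.6]
finger_gap: 35.2
finger_force: 20.0
```

>>> servo_tool:
  motion:
    - {"dx": 0.1,"dy": 0.05,"dz": -0.25,"wx": 0,"wy": 0,"wz": 0,"fingers": 1}
    - {"dx": 0.3,"dy": 0.15,"dz": -0.45,"wx": 0,"wy": 0,"wz": 0,"fingers": 1}
    - {"dx": 0.5,"dy": 0.25,"dz": -0.5,"wx": 0,"wy": 0,"wz": 0,"fingers": 1}
    - {"dx": 0.71,"dy": 0.365,"dz": -0.5,"wx": 0,"wy": 0,"wz": 0,"fingers": 1}

```text
clock: 14.55
eef_pos: [517.8, -29.0, 172.4]
eef_rot: [3.139, 0.001, 1.738]
wrist_force: [0.4, -0.6, -2.1]
finger_gap: 35.2
finger_force: 20.0
```

>>> servo_tool:
  motion:
    - {"dx": 0.24,"dy": 0.12,"dz": 0,"wx": 0,"wy": 0,"wz": 0,"fingers": 1}
    - {"dx": 0.48,"dy": 0.24,"dz": 0,"wx": 0,"wy": 0,"wz": 0,"fingers": 1}
    - {"dx": 0.71,"dy": 0.365,"dz": 0,"wx": 0,"wy": 0,"wz": 0,"fingers": 1}

```text
clock: 14.85
eef_pos: [541.5, 47.6, 171.2]
eef_rot: [3.141, 0.0, 1.739]
wrist_force: [-0.6, -0.1, -0.3]
finger_gap: 35.0
finger_force: 20.0
```

>>> servo_tool:
  motion:
    - {"dx": 0.24,"dy": 0.12,"dz": 0,"wx": 0,"wy": 0,"wz": 0,"fingers": 1}
    - {"dx": 0.48,"dy": 0.24,"dz": 0,"wx": 0,"wy": 0,"wz": 0,"fingers": 1}
    - {"dx": 0.66,"dy": 0.34,"dz": 0,"wx": 0,"wy": 0,"wz": 0,"fingers": 1}
    - {"dx": 0.71,"dy": 0.365,"dz": 0,"wx": 0,"wy": 0,"wz": 0,"fingers": 1}
    - {"dx": 0.71,"dy": 0.365,"dz": 0,"wx": 0,"wy": 0,"wz": 0,"fingers": 1}
    - {"dx": 0.71,"dy": 0.365,"dz": 0,"wx": 0,"wy": 0,"wz": 0,"fingers": 1}

```text
clock: 15.45
eef_pos: [565.3, 121.7, 170.7]
eef_rot: [-3.141, 0.0, 1.738]
wrist_force: [-0.0, -1.6, -1.0]
finger_gap: 34.9
finger_force: 20.0
```

```bash
python3 - <<'E'
from h import *
go(565.6,122.3,81,1.739)
c=camera("wrist");s=read_state()["eef_pos"]
for d in trace("amber_bottle_b",c)[:1]:
  for z in(146,150,154): 
    m=d["pixels"].astype(float);x,f=fit([(c,m)],[p+[0,0,z] for p in M["amber_bottle_b"]],list(s[:2]));print(z,x,f,m.sum())
P=[p+[0,0,60] for p in M["reagent_bottle"]]
for d in trace("reagent_bottle",c)[:1]: print(d["location"],d["conf"],fit([(c,d["pixels"].astype(float))],P,[557,166]))
E
```

```text
at [565.3 121.7 170.7] [-3.141  0.     1.738] t 15.45 gap 34.9 F [-0.  -1.6 -1. ] | d [0.005 0.004 0.897] w [-0.  0. -0.]
146 [565.5983234  122.60691432] 0.030154140143510033 7318.0
150 [565.36781324 124.44235757] 0.05750083142039042 7318.0
154 [565.02507176 127.53301559] 0.10135127638770769 7318.0
[319.7, 185.8] 0.69 (array([557.44526517, 168.86911458]), np.float64(0.0613820177385721))
```

>>> servo_tool:
  motion:
    - {"dx": 0.005,"dy": 0.004,"dz": 0.15,"wx": 0,"wy": 0,"wz": 0,"fingers": 1}
    - {"dx": 0.005,"dy": 0.004,"dz": 0.4,"wx": 0,"wy": 0,"wz": 0,"fingers": 1}
    - {"dx": 0.005,"dy": 0.004,"dz": 0.65,"wx": 0,"wy": 0,"wz": 0,"fingers": 1}
    - {"dx": 0.005,"dy": 0.004,"dz": 0.78,"wx": 0,"wy": 0,"wz": 0,"fingers": 1}
    - {"dx": 0.005,"dy": 0.004,"dz": 0.82,"wx": 0,"wy": 0,"wz": 0,"fingers": 1}
    - {"dx": 0.005,"dy": 0.004,"dz": 0.84,"wx": 0,"wy": 0,"wz": 0,"fingers": 1}
    - {"dx": 0.005,"dy": 0.004,"dz": 0.85,"wx": 0,"wy": 0,"wz": 0,"fingers": 1}

```text
clock: 16.3
eef_pos: [566.4, 123.1, 86.4]
eef_rot: [3.14, -0.0, 1.739]
wrist_force: [-0.3, -0.3, -0.9]
finger_gap: 35.3
finger_force: 20.0
```

>>> servo_tool:
  motion:
    - {"dx": 0,"dy": 0,"dz": 0.01,"wx": 0,"wy": 0,"wz": 0,"fingers": 1}
    - {"dx": 0,"dy": 0,"dz": 0.02,"wx": 0,"wy": 0,"wz": 0,"fingers": 1}
    - {"dx": 0,"dy": 0,"dz": 0.025,"wx": 0,"wy": 0,"wz": 0,"fingers": 1}
    - {"dx": 0,"dy": 0,"dz": 0.025,"wx": 0,"wy": 0,"wz": 0,"fingers": 1}

```text
clock: 16.7
eef_pos: [565.9, 123.1, 83.0]
eef_rot: [3.141, 0.0, 1.739]
wrist_force: [-0.2, -0.5, -0.4]
finger_gap: 35.4
finger_force: 20.0
```

>>> servo_tool:
  motion:
    - {"dx": 0,"dy": 0,"dz": 0.008,"wx": 0,"wy": 0,"wz": 0,"fingers": 1}
    - {"dx": 0,"dy": 0,"dz": 0.015,"wx": 0,"wy": 0,"wz": 0,"fingers": 1}
    - {"dx": 0,"dy": 0,"dz": 0.015,"wx": 0,"wy": 0,"wz": 0,"fingers": 1}

```text
clock: 17.0
eef_pos: [565.8, 123.1, 81.3]
eef_rot: [-3.141, 0.0, 1.739]
wrist_force: [-0.2, 0.1, -1.9]
finger_gap: 34.8
finger_force: 20.0
```

>>> servo_tool:
  motion:
    - {"dx": 0,"dy": 0,"dz": 0.006,"wx": 0,"wy": 0,"wz": 0,"fingers": 1}
    - {"dx": 0,"dy": 0,"dz": 0.01,"wx": 0,"wy": 0,"wz": 0,"fingers": 1}
    - {"dx": 0,"dy": 0,"dz": 0.01,"wx": 0,"wy": 0,"wz": 0,"fingers": 1}

```text
clock: 17.3
eef_pos: [565.9, 123.1, 80.9]
eef_rot: [3.141, 0.0, 1.739]
wrist_force: [-2.5, -1.6, 4.9]
finger_gap: 34.8
finger_force: 20.0
```

>>> servo_tool:
  motion:
    - {"dx": 0,"dy": 0,"dz": 0,"wx": 0,"wy": 0,"wz": 0,"fingers": 0}
    - {"dx": 0,"dy": 0,"dz": 0,"wx": 0,"wy": 0,"wz": 0,"fingers": -0.2}
    - {"dx": 0,"dy": 0,"dz": 0,"wx": 0,"wy": 0,"wz": 0,"fingers": -0.6}
    - {"dx": 0,"dy": 0,"dz": 0,"wx": 0,"wy": 0,"wz": 0,"fingers": -1}
    - {"dx": 0,"dy": 0,"dz": 0,"wx": 0,"wy": 0,"wz": 0,"fingers": -1}
    - {"dx": 0,"dy": 0,"dz": -0.15,"wx": 0,"wy": 0,"wz": 0,"fingers": -1}
    - {"dx": 0,"dy": 0,"dz": -0.4,"wx": 0,"wy": 0,"wz": 0,"fingers": -1}
    - {"dx": 0,"dy": 0,"dz": -0.7,"wx": 0,"wy": 0,"wz": 0,"fingers": -1}
    - {"dx": 0,"dy": 0,"dz": -1,"wx": 0,"wy": 0,"wz": 0,"fingers": -1}
    - {"dx": 0,"dy": 0,"dz": -1,"wx": 0,"wy": 0,"wz": 0,"fingers": -1}

```text
clock: 18.3
eef_pos: [567.5, 123.4, 185.9]
eef_rot: [3.134, 0.0, 1.739]
wrist_force: [0.4, 0.1, 0.3]
finger_gap: 93.9
finger_force: 0.0
```

```bash
python3 - <<'E'
from h import *
go(501,414,187,1.739)
c=camera("wrist");save(c,"w6.png")
for n,z in(("reagent_bottle",(557,168)),("amber_bottle_b",(566,124))):
  for d in trace(n,c)[:1]: print(n,d["location"],fit([(c,d["pixels"].astype(float))],[p+[0,0,60] for p in M[n]],list(z)))
E
```

```text
at [567.5 123.4 185.9] [3.134 0.    1.739] t 18.3 gap 93.9 F [0.4 0.1 0.3] | d [ 2.976 -0.169 -0.013] w [ 0.004  0.    -0.   ]
reagent_bottle [314.4, 187.0] (array([557.61341536, 168.83605844]), np.float64(0.06139697937426458))
amber_bottle_b [315.2, 246.3] (array([565.98348564, 124.95966902]), np.float64(0.23173262640862646))
```

>>> servo_tool:
  motion:
    - {"dx": 0.3,"dy": -0.01,"dz": -0.1,"wx": 0,"wy": 0,"wz": 0,"fingers": -1}
    - {"dx": 0.65,"dy": -0.03,"dz": -0.15,"wx": 0,"wy": 0,"wz": 0,"fingers": -1}
    - {"dx": 0.993,"dy": -0.052,"dz": -0.15,"wx": 0,"wy": 0,"wz": 0,"fingers": -1}

```text
clock: 18.75
eef_pos: [543.7, 221.0, 195.1]
eef_rot: [-3.141, 0.0, 1.738]
wrist_force: [0.4, 0.5, -0.9]
finger_gap: 93.9
finger_force: 0.0
```

>>> servo_tool:
  motion:
    - {"dx": 0.35,"dy": -0.02,"dz": 0,"wx": 0,"wy": 0,"wz": 0,"fingers": -1}
    - {"dx": 0.7,"dy": -0.04,"dz": 0,"wx": 0,"wy": 0,"wz": 0,"fingers": -1}
    - {"dx": 0.993,"dy": -0.052,"dz": 0,"wx": 0,"wy": 0,"wz": 0,"fingers": -1}

```text
clock: 19.05
eef_pos: [521.4, 318.6, 194.2]
eef_rot: [-3.14, 0.001, 1.739]
wrist_force: [0.3, 0.3, 0.2]
finger_gap: 94.1
finger_force: 0.0
```

>>> servo_tool:
  motion:
    - {"dx": 0.35,"dy": -0.02,"dz": 0,"wx": 0,"wy": 0,"wz": 0,"fingers": -1}
    - {"dx": 0.7,"dy": -0.04,"dz": 0,"wx": 0,"wy": 0,"wz": 0,"fingers": -1}
    - {"dx": 0.9,"dy": -0.05,"dz": 0,"wx": 0,"wy": 0,"wz": 0,"fingers": -1}
    - {"dx": 0.993,"dy": -0.052,"dz": 0,"wx": 0,"wy": 0,"wz": 0,"fingers": -1}
    - {"dx": 0.993,"dy": -0.052,"dz": 0,"wx": 0,"wy": 0,"wz": 0,"fingers": -1}

```text
clock: 19.55
eef_pos: [500.6, 414.4, 194.8]
eef_rot: [-3.141, 0.001, 1.74]
wrist_force: [-0.4, -0.5, 0.5]
finger_gap: 94.2
finger_force: 0.0
```

```bash
python3 - <<'E'
from h import *
c=camera("wrist")
for d in trace("amber_bottle_a",c)[:2]: print(d["location"],fit([(c,d["pixels"].astype(float))],M["amber_bottle_a"],[501,414]))
go(501,414,24,1.739)
E
```

```text
[320.0, 219.5] (array([501.35543722, 416.0058821 ]), np.float64(0.056666988223595616))
at [501.2 413.1 195.2] [-3.141  0.     1.738] t 19.65 gap 93.8 F [ 0.6 -0.5 -0.6] | d [9.000e-03 1.000e-03 1.712e+00] w [-0.     0.    -0.001]
```

>>> servo_tool:
  motion:
    - {"dx": 0.005,"dy": 0,"dz": 0.3,"wx": 0,"wy": 0,"wz": 0,"fingers": -1}
    - {"dx": 0.005,"dy": 0,"dz": 0.7,"wx": 0,"wy": 0,"wz": 0,"fingers": -1}
    - {"dx": 0.005,"dy": 0,"dz": 1.0,"wx": 0,"wy": 0,"wz": 0,"fingers": -1}

```text
clock: 19.95
eef_pos: [500.8, 412.9, 93.6]
eef_rot: [-3.141, 0.001, 1.737]
wrist_force: [0.9, 0.1, -0.1]
finger_gap: 93.8
finger_force: 0.0
```

>>> servo_tool:
  motion:
    - {"dx": 0,"dy": 0,"dz": 0.3,"wx": 0,"wy": 0,"wz": 0,"fingers": -1}
    - {"dx": 0,"dy": 0,"dz": 0.6,"wx": 0,"wy": 0,"wz": 0,"fingers": 0}
    - {"dx": 0,"dy": 0,"dz": 0.7,"wx": 0,"wy": 0,"wz": 0,"fingers": 0}
    - {"dx": 0,"dy": 0,"dz": 0.7,"wx": 0,"wy": 0,"wz": 0,"fingers": 0}
    - {"dx": 0,"dy": 0,"dz": 0.7,"wx": 0,"wy": 0,"wz": 0,"fingers": 0}
    - {"dx": 0,"dy": 0,"dz": 0.7,"wx": 0,"wy": 0,"wz": 0,"fingers": 1}
    - {"dx": 0,"dy": 0,"dz": 0.7,"wx": 0,"wy": 0,"wz": 0,"fingers": 1}
    - {"dx": 0,"dy": 0,"dz": 0.7,"wx": 0,"wy": 0,"wz": 0,"fingers": 1}
    - {"dx": 0,"dy": 0,"dz": 0.7,"wx": 0,"wy": 0,"wz": 0,"fingers": 1}
    - {"dx": 0,"dy": 0,"dz": 0.7,"wx": 0,"wy": 0,"wz": 0,"fingers": 1}

```text
clock: 20.95
eef_pos: [500.9, 414.9, 26.3]
eef_rot: [3.141, -0.0, 1.739]
wrist_force: [-1.4, -0.1, 5.4]
finger_gap: 40.6
finger_force: 20.0
```

>>> servo_tool:
  motion:
    - {"dx": 0,"dy": 0,"dz": 0,"wx": 0,"wy": 0,"wz": 0,"fingers": 1}
    - {"dx": 0,"dy": 0,"dz": 0,"wx": 0,"wy": 0,"wz": 0,"fingers": 1}

```text
clock: 21.15
eef_pos: [500.9, 414.9, 26.2]
eef_rot: [3.141, -0.0, 1.739]
wrist_force: [-0.1, -1.3, 5.0]
finger_gap: 40.9
finger_force: 20.0
```

>>> servo_tool:
  motion:
    - {"dx": 0,"dy": 0,"dz": -0.04,"wx": 0,"wy": 0,"wz": 0,"fingers": 1}
    - {"dx": 0,"dy": 0,"dz": -0.15,"wx": 0,"wy": 0,"wz": 0,"fingers": 1}
    - {"dx": 0,"dy": 0,"dz": -0.4,"wx": 0,"wy": 0,"wz": 0,"fingers": 1}
    - {"dx": 0,"dy": 0,"dz": -0.7,"wx": 0,"wy": 0,"wz": 0,"fingers": 1}
    - {"dx": 0,"dy": 0,"dz": -1.0,"wx": 0,"wy": 0,"wz": 0,"fingers": 1}

```text
clock: 21.65
eef_pos: [500.4, 414.6, 127.1]
eef_rot: [-3.141, 0.0, 1.739]
wrist_force: [-0.2, -0.5, -1.6]
finger_gap: 41.2
finger_force: 20.0
```

>>> servo_tool:
  motion:
    - {"dx": -0.1,"dy": 0.01,"dz": -0.2,"wx": 0,"wy": 0,"wz": 0,"fingers": 1}
    - {"dx": -0.3,"dy": 0.02,"dz": -0.3,"wx": 0,"wy": 0,"wz": 0,"fingers": 1}
    - {"dx": -0.5,"dy": 0.04,"dz": -0.3,"wx": 0,"wy": 0,"wz": 0,"fingers": 1}
    - {"dx": -0.69,"dy": 0.05,"dz": -0.3,"wx": 0,"wy": 0,"wz": 0,"fingers": 1}

```text
clock: 22.05
eef_pos: [517.3, 345.6, 155.3]
eef_rot: [-3.141, 0.0, 1.738]
wrist_force: [-1.0, -1.0, -2.1]
finger_gap: 40.9
finger_force: 20.0
```

>>> servo_tool:
  motion:
    - {"dx": -0.22,"dy": 0.02,"dz": 0,"wx": 0,"wy": 0,"wz": 0,"fingers": 1}
    - {"dx": -0.45,"dy": 0.03,"dz": 0,"wx": 0,"wy": 0,"wz": 0,"fingers": 1}
    - {"dx": -0.69,"dy": 0.05,"dz": 0,"wx": 0,"wy": 0,"wz": 0,"fingers": 1}

```text
clock: 22.35
eef_pos: [533.4, 278.3, 154.8]
eef_rot: [-3.14, 0.0, 1.738]
wrist_force: [-0.6, -0.5, -1.6]
finger_gap: 41.2
finger_force: 20.0
```

>>> servo_tool:
  motion:
    - {"dx": -0.22,"dy": 0.02,"dz": 0,"wx": 0,"wy": 0,"wz": 0,"fingers": 1}
    - {"dx": -0.45,"dy": 0.03,"dz": 0,"wx": 0,"wy": 0,"wz": 0,"fingers": 1}
    - {"dx": -0.62,"dy": 0.045,"dz": 0,"wx": 0,"wy": 0,"wz": 0,"fingers": 1}
    - {"dx": -0.69,"dy": 0.052,"dz": 0,"wx": 0,"wy": 0,"wz": 0,"fingers": 1}
    - {"dx": -0.69,"dy": 0.052,"dz": 0,"wx": 0,"wy": 0,"wz": 0,"fingers": 1}
    - {"dx": -0.69,"dy": 0.052,"dz": 0,"wx": 0,"wy": 0,"wz": 0,"fingers": 1}

```text
clock: 22.95
eef_pos: [550.0, 213.6, 155.3]
eef_rot: [-3.141, -0.0, 1.739]
wrist_force: [0.1, 0.3, -2.2]
finger_gap: 40.8
finger_force: 20.0
```

```bash
python3 - <<'E'
from h import *
go(550.4,213.5,86.2,1.739)
c=camera("wrist");s=read_state()["eef_pos"]
for d in trace("amber_bottle_a",c)[:1]: print(fit([(c,d["pixels"].astype(float))],[p+[0,0,s[2]-26.2] for p in M["amber_bottle_a"]],list(s[:2])))
E
```

```text
at [550.  213.6 155.3] [-3.141 -0.     1.739] t 22.95 gap 40.8 F [ 0.1  0.3 -2.2] | d [-0.001  0.004  0.691] w [-0. -0. -0.]
```

>>> servo_tool:
  motion:
    - {"dx": -0.006,"dy": 0,"dz": 0.15,"wx": 0,"wy": 0,"wz": 0,"fingers": 1}
    - {"dx": -0.006,"dy": 0,"dz": 0.35,"wx": 0,"wy": 0,"wz": 0,"fingers": 1}
    - {"dx": -0.006,"dy": 0,"dz": 0.52,"wx": 0,"wy": 0,"wz": 0,"fingers": 1}
    - {"dx": -0.006,"dy": 0,"dz": 0.61,"wx": 0,"wy": 0,"wz": 0,"fingers": 1}
    - {"dx": -0.006,"dy": 0,"dz": 0.65,"wx": 0,"wy": 0,"wz": 0,"fingers": 1}
    - {"dx": -0.006,"dy": 0,"dz": 0.67,"wx": 0,"wy": 0,"wz": 0,"fingers": 1}
    - {"dx": -0.006,"dy": 0,"dz": 0.67,"wx": 0,"wy": 0,"wz": 0,"fingers": 1}

```text
clock: 23.75
eef_pos: [550.5, 212.8, 88.9]
eef_rot: [3.141, -0.0, 1.739]
wrist_force: [-0.2, 0.6, -1.5]
finger_gap: 40.9
finger_force: 20.0
```

>>> servo_tool:
  motion:
    - {"dx": 0,"dy": 0,"dz": 0.01,"wx": 0,"wy": 0,"wz": 0,"fingers": 1}
    - {"dx": 0,"dy": 0,"dz": 0.018,"wx": 0,"wy": 0,"wz": 0,"fingers": 1}
    - {"dx": 0,"dy": 0,"dz": 0.018,"wx": 0,"wy": 0,"wz": 0,"fingers": 1}

```text
clock: 24.05
eef_pos: [550.4, 212.6, 86.8]
eef_rot: [3.141, -0.0, 1.739]
wrist_force: [0.5, -0.2, -1.5]
finger_gap: 40.8
finger_force: 20.0
```

>>> servo_tool:
  motion:
    - {"dx": 0,"dy": 0,"dz": 0.007,"wx": 0,"wy": 0,"wz": 0,"fingers": 1}
    - {"dx": 0,"dy": 0,"dz": 0.013,"wx": 0,"wy": 0,"wz": 0,"fingers": 1}
    - {"dx": 0,"dy": 0,"dz": 0.013,"wx": 0,"wy": 0,"wz": 0,"fingers": 1}

```text
clock: 24.35
eef_pos: [550.5, 212.6, 86.3]
eef_rot: [3.141, -0.0, 1.739]
wrist_force: [-4.0, -1.1, 7.0]
finger_gap: 41.1
finger_force: 20.0
```

>>> servo_tool:
  motion:
    - {"dx": 0,"dy": 0,"dz": 0,"wx": 0,"wy": 0,"wz": 0,"fingers": 0}
    - {"dx": 0,"dy": 0,"dz": 0,"wx": 0,"wy": 0,"wz": 0,"fingers": -0.2}
    - {"dx": 0,"dy": 0,"dz": 0,"wx": 0,"wy": 0,"wz": 0,"fingers": -0.6}
    - {"dx": 0,"dy": 0,"dz": 0,"wx": 0,"wy": 0,"wz": 0,"fingers": -1}
    - {"dx": 0,"dy": 0,"dz": 0,"wx": 0,"wy": 0,"wz": 0,"fingers": -1}
    - {"dx": 0,"dy": 0,"dz": -0.15,"wx": 0,"wy": 0,"wz": 0,"fingers": -1}
    - {"dx": 0,"dy": 0,"dz": -0.4,"wx": 0,"wy": 0,"wz": 0,"fingers": -1}
    - {"dx": 0,"dy": 0,"dz": -0.7,"wx": 0,"wy": 0,"wz": 0,"fingers": -1}
    - {"dx": 0,"dy": 0,"dz": -1,"wx": 0,"wy": 0,"wz": 0,"fingers": -1}
    - {"dx": 0,"dy": 0,"dz": -1,"wx": 0,"wy": 0,"wz": 0,"fingers": -1}

```text
clock: 25.35
eef_pos: [551.8, 213.1, 190.8]
eef_rot: [3.134, -0.001, 1.739]
wrist_force: [-0.7, 0.2, -0.5]
finger_gap: 93.8
finger_force: 0.0
```

>>> servo_tool:
  motion:
    - {"dx": -0.25,"dy": 0,"dz": -0.1,"wx": 0,"wy": 0,"wz": 0,"fingers": -1}
    - {"dx": -0.6,"dy": 0,"dz": -0.15,"wx": 0,"wy": 0,"wz": 0,"fingers": -1}
    - {"dx": -0.955,"dy": 0,"dz": -0.15,"wx": 0,"wy": 0,"wz": 0,"fingers": -1}

```text
clock: 25.65
eef_pos: [566.4, 117.6, 201.4]
eef_rot: [3.14, 0.0, 1.74]
wrist_force: [0.4, 0.4, -0.4]
finger_gap: 93.8
finger_force: 0.0
```

>>> servo_tool:
  motion:
    - {"dx": -0.35,"dy": 0,"dz": 0,"wx": 0,"wy": 0,"wz": 0,"fingers": -1}
    - {"dx": -0.7,"dy": 0,"dz": 0,"wx": 0,"wy": 0,"wz": 0,"fingers": -1}
    - {"dx": -0.9,"dy": 0,"dz": 0,"wx": 0,"wy": 0,"wz": 0,"fingers": -1}
    - {"dx": -0.955,"dy": 0,"dz": 0,"wx": 0,"wy": 0,"wz": 0,"fingers": -1}
    - {"dx": -0.955,"dy": 0,"dz": 0,"wx": 0,"wy": 0,"wz": 0,"fingers": -1}
    - {"dx": -0.955,"dy": 0,"dz": 0,"wx": 0,"wy": 0,"wz": 0,"fingers": -1}

```text
clock: 26.25
eef_pos: [582.1, 25.2, 200.4]
eef_rot: [-3.142, -0.0, 1.74]
wrist_force: [0.1, 0.4, 0.6]
finger_gap: 94.2
finger_force: 0.0
```

```bash
python3 - <<'E'
from h import *
go(582,24.4,100,1.739)
c=camera("wrist")
print(proj(c,[582,24.4,126]))
u,v=proj(c,[582.5,26.6,119]).round().astype(int)
for d in trace("knob_grip",c)[:1]:
    m=d["pixels"];vv,uu=np.nonzero(m);print("knob",len(uu),uu.mean(),vv.mean(),d["conf"])
cv2.imwrite("pics/w7.png",np.hstack([c["image"][:,:,::-1][:400,200:460], cv2.resize(c["image"][:,:,::-1][v-50:v+50,u-60:u+60],(480,400),interpolation=cv2.INTER_CUBIC)]));print(u,v)
np.savez("w7.npz",**{k:c[k] for k in("image","R","t","fx","fy","cx","cy")},mask=m)
for n,z in(("reagent_bottle",(557,168)),("amber_bottle_b",(566,124)),("amber_bottle_a",(551,215))):
  for d in trace(n,c)[:2]: print(n,d["location"],fit([(c,d["pixels"].astype(float))],[p+[0,0,60] for p in M[n]],list(z)))
E
```

```text
at [582.1  25.2 200.4] [-3.142 -0.     1.74 ] t 26.25 gap 94.2 F [0.1 0.4 0.6] | d [-0.008 -0.002  1.004] w [-0. -0.  0.]
[319.52859247 245.77526376]
knob 1630 320.47852760736197 237.9 0.93
321 240
reagent_bottle [320.5, 34.8] (array([557.7453468 , 169.03285631]), np.float64(0.04273498041407919))
reagent_bottle [320.3, 106.5] (array([566.54164001, 117.42044199]), np.float64(0.45554532508090584))
amber_bottle_b [317.3, 107.5] (array([566.07327092, 124.65900189]), np.float64(0.02249582003343964))
amber_bottle_b [338.2, 314.5] (array([566., 124.]), np.float64(1.0))
amber_bottle_a [317.3, 107.5] (array([551., 215.]), np.float64(1.0))
amber_bottle_a [338.2, 314.5] (array([551., 215.]), np.float64(1.0))
```

View pics/w7.png

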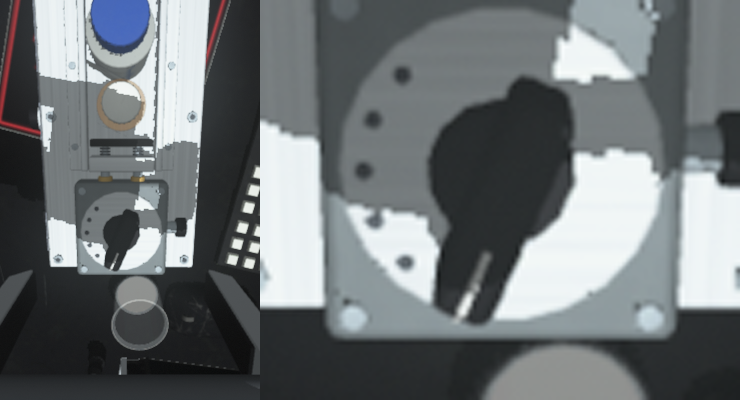

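```bash
python3 - <<'E'
from h import *
c=dict(np.load("w7.npz"));m=c["mask"].astype(float)
# frame: box along local x, tip at +x
parts=[box(-23,23,-6.5,6.5,98,126),cyl(16,92,98)]
for a0 in(-1.571+.166-.39,-1.571+.166-.2,-1.571+.166-.55):
    x,f=fit([(c,m)],parts,[582.5,26.6,a0]);print(x,f)
E
```

```text
[583.33489606  25.49243991  -1.79446416] 0.06590336884641967
[583.3797091   25.33133931  -1.79166849] 0.06656876256749733
[583.37029709  25.10570398  -1.80670016] 0.06783729156139473
```

>>> servo_tool:
  motion:
    - {"dx": -0.013,"dy": 0,"dz": 0.1,"wx": 0,"wy": 0,"wz": 0.06,"fingers": -1}
    - {"dx": -0.013,"dy": 0,"dz": 0.3,"wx": 0,"wy": 0,"wz": 0.12,"fingers": -1}
    - {"dx": -0.013,"dy": 0,"dz": 0.5,"wx": 0,"wy": 0,"wz": 0.18,"fingers": -1}
    - {"dx": -0.013,"dy": 0,"dz": 0.7,"wx": 0,"wy": 0,"wz": 0.198,"fingers": -0.5}
    - {"dx": -0.013,"dy": 0,"dz": 0.85,"wx": 0,"wy": 0,"wz": 0.198,"fingers": -0.2}
    - {"dx": -0.013,"dy": 0,"dz": 0.94,"wx": 0,"wy": 0,"wz": 0.198,"fingers": 0}
    - {"dx": -0.013,"dy": 0,"dz": 0.96,"wx": 0,"wy": 0,"wz": 0.198,"fingers": 0.2}
    - {"dx": -0.013,"dy": 0,"dz": 0.97,"wx": 0,"wy": 0,"wz": 0.198,"fingers": 0.4}
    - {"dx": -0.013,"dy": 0,"dz": 0.97,"wx": 0,"wy": 0,"wz": 0.198,"fingers": 0.4}
    - {"dx": -0.013,"dy": 0,"dz": 0.97,"wx": 0,"wy": 0,"wz": 0.198,"fingers": 0.4}

```text
clock: 27.5
eef_pos: [582.8, 23.0, 104.1]
eef_rot: [3.141, -0.0, 1.343]
wrist_force: [-0.3, -1.0, -0.7]
finger_gap: 41.6
finger_force: 0.0
```

```bash
python3 -c "
from h import *
go(582.4,23.9,103,1.344)
print(read_state()['joints'].round(2))
c=camera('side')
n='amber_bottle_a'
for d in trace(n,c)[:3]: print(d['location'],fit([(c,d['pixels'].astype(float))],[p+[0,0,60] for p in M[n]],[551,214]))
"
```

```text
at [582.8  23.  104.1] [ 3.141 -0.     1.343] t 27.5 gap 41.6 F [-0.3 -1.  -0.7] | d [ 0.008 -0.006  0.011] w [ 0.001 -0.    -0.001]
[-0.02  0.47  1.53 -0.    1.14  0.2 ]
[331.7, 234.8] (array([557.97908211, 160.89444733]), np.float64(0.6625843901214059))
[314.3, 225.0] (array([536.09611511, 225.07333374]), np.float64(0.839553643452541))
```

```bash
python3 -c "
from h import *
a=camera('side')['image'][170:300,260:400,::-1];b=camera('top')['image'][160:280,220:400,::-1]
cv2.imwrite('pics/e.png',np.hstack([cv2.resize(a,(400,400)),cv2.resize(b,(400,400))]))
"
```

```text
(no output)
```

View pics/e.png

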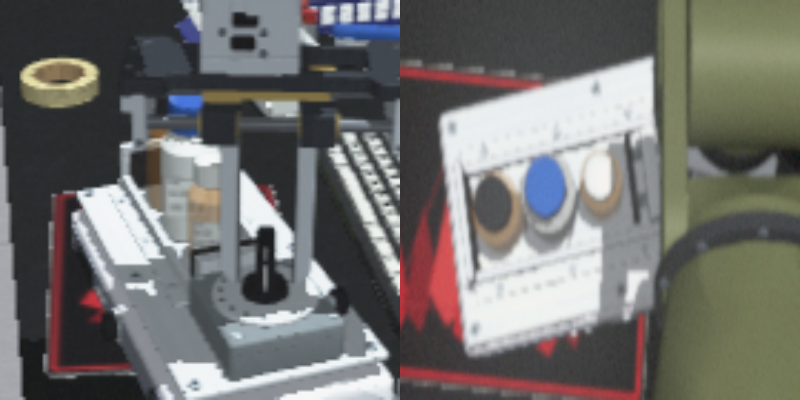

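>>> servo_tool:
  motion:
    - {"dx": 0,"dy": 0,"dz": 0.01,"wx": 0,"wy": 0,"wz": 0,"fingers": 0.6}
    - {"dx": 0,"dy": 0,"dz": 0.01,"wx": 0,"wy": 0,"wz": 0,"fingers": 0.7}
    - {"dx": 0,"dy": 0,"dz": 0.01,"wx": 0,"wy": 0,"wz": 0,"fingers": 0.8}
    - {"dx": 0,"dy": 0,"dz": 0.01,"wx": 0,"wy": 0,"wz": 0,"fingers": 1}
    - {"dx": 0,"dy": 0,"dz": 0.01,"wx": 0,"wy": 0,"wz": 0,"fingers": 1}
    - {"dx": 0,"dy": 0,"dz": 0.01,"wx": 0,"wy": 0,"wz": 0,"fingers": 1}
    - {"dx": 0,"dy": 0,"dz": 0.01,"wx": 0,"wy": 0,"wz": 0,"fingers": 1}
    - {"dx": 0,"dy": 0,"dz": 0.01,"wx": 0,"wy": 0,"wz": 0,"fingers": 1}
  newtons: 45

```text
clock: 28.5
eef_pos: [582.5, 23.0, 102.3]
eef_rot: [-3.142, -0.0, 1.343]
wrist_force: [1.0, -0.1, -1.6]
finger_gap: 12.6
finger_force: 45.0
```

```bash
python3 -c "
from h import *
go(582.4,23.9,103,1.344)
s=read_state();print(s['moment'],s['finger_force'])"
```

```text
at [582.5  23.  102.3] [-3.142 -0.     1.343] t 28.5 gap 12.6 F [ 1.  -0.1 -1.6] | d [ 0.009 -0.003 -0.007] w [-0.    -0.    -0.001]
[-0.04808755 -0.1997223   0.04204078] 44.998329877853394
```

>>> servo_tool:
  motion:
    - {"dx": 0,"dy": 0,"dz": 0,"wx": 0,"wy": 0,"wz": 0.02,"fingers": 1}
    - {"dx": 0,"dy": 0,"dz": 0,"wx": 0,"wy": 0,"wz": 0.04,"fingers": 1}
    - {"dx": 0,"dy": 0,"dz": 0,"wx": 0,"wy": 0,"wz": 0.07,"fingers": 1}
    - {"dx": 0,"dy": 0,"dz": 0,"wx": 0,"wy": 0,"wz": 0.1,"fingers": 1}
    - {"dx": 0,"dy": 0,"dz": 0,"wx": 0,"wy": 0,"wz": 0.13,"fingers": 1}
    - {"dx": 0,"dy": 0,"dz": 0,"wx": 0,"wy": 0,"wz": 0.15,"fingers": 1}
    - {"dx": 0,"dy": 0,"dz": 0,"wx": 0,"wy": 0,"wz": 0.17,"fingers": 1}
    - {"dx": 0,"dy": 0,"dz": 0,"wx": 0,"wy": 0,"wz": 0.19,"fingers": 1}
    - {"dx": 0,"dy": 0,"dz": 0,"wx": 0,"wy": 0,"wz": 0.2,"fingers": 1}
    - {"dx": 0,"dy": 0,"dz": 0,"wx": 0,"wy": 0,"wz": 0.2,"fingers": 1}

```text
clock: 29.5
eef_pos: [581.8, 23.2, 102.3]
eef_rot: [-3.14, 0.001, 0.942]
wrist_force: [-5.9, 1.6, 1.7]
finger_gap: 12.6
finger_force: 45.0
```

>>> servo_tool:
  motion:
    - {"dx": 0,"dy": 0,"dz": 0,"wx": 0,"wy": 0,"wz": 0.02,"fingers": 1}
    - {"dx": 0,"dy": 0,"dz": 0,"wx": 0,"wy": 0,"wz": 0.05,"fingers": 1}
    - {"dx": 0,"dy": 0,"dz": 0,"wx": 0,"wy": 0,"wz": 0.08,"fingers": 1}
    - {"dx": 0,"dy": 0,"dz": 0,"wx": 0,"wy": 0,"wz": 0.11,"fingers": 1}
    - {"dx": 0,"dy": 0,"dz": 0,"wx": 0,"wy": 0,"wz": 0.14,"fingers": 1}
    - {"dx": 0,"dy": 0,"dz": 0,"wx": 0,"wy": 0,"wz": 0.17,"fingers": 1}
    - {"dx": 0,"dy": 0,"dz": 0,"wx": 0,"wy": 0,"wz": 0.19,"fingers": 1}
    - {"dx": 0,"dy": 0,"dz": 0,"wx": 0,"wy": 0,"wz": 0.2,"fingers": 1}

```text
clock: 30.3
eef_pos: [581.4, 23.8, 102.2]
eef_rot: [-3.139, 0.002, 0.542]
wrist_force: [-9.1, 4.5, 3.6]
finger_gap: 12.6
finger_force: 45.0
```

```bash
python3 -c "
from h import *
go(582.5,23,102.3,0.166)
s=read_state();print(s['moment'],s['finger_force'])"
```

```text
at [581.4  23.8 102.2] [-3.139e+00  2.000e-03  5.420e-01] t 30.3 gap 12.6 F [-9.1  4.5  3.6] | d [ 0.006  0.012 -0.001] w [-0.001  0.001  0.188]
[1.09120683 1.80998094 0.13447356] 45.00549852848053
```

>>> servo_tool:
  motion:
    - {"dx": -0.001,"dy": -0.003,"dz": 0,"wx": 0,"wy": 0,"wz": 0.02,"fingers": 1}
    - {"dx": -0.002,"dy": -0.006,"dz": 0,"wx": 0,"wy": 0,"wz": 0.045,"fingers": 1}
    - {"dx": -0.003,"dy": -0.009,"dz": 0,"wx": 0,"wy": 0,"wz": 0.07,"fingers": 1}
    - {"dx": -0.004,"dy": -0.012,"dz": 0,"wx": 0,"wy": 0,"wz": 0.095,"fingers": 1}
    - {"dx": -0.004,"dy": -0.012,"dz": 0,"wx": 0,"wy": 0,"wz": 0.12,"fingers": 1}
    - {"dx": -0.004,"dy": -0.012,"dz": 0,"wx": 0,"wy": 0,"wz": 0.145,"fingers": 1}
    - {"dx": -0.004,"dy": -0.012,"dz": 0,"wx": 0,"wy": 0,"wz": 0.165,"fingers": 1}
    - {"dx": -0.004,"dy": -0.012,"dz": 0,"wx": 0,"wy": 0,"wz": 0.18,"fingers": 1}
    - {"dx": -0.004,"dy": -0.012,"dz": 0,"wx": 0,"wy": 0,"wz": 0.188,"fingers": 1}
    - {"dx": -0.004,"dy": -0.012,"dz": 0,"wx": 0,"wy": 0,"wz": 0.188,"fingers": 1}

```text
clock: 31.3
eef_pos: [581.0, 24.4, 102.3]
eef_rot: [-3.14, 0.001, 0.167]
wrist_force: [-4.8, 4.3, 1.2]
finger_gap: 12.7
finger_force: 45.0
```

>>> servo_tool:
  motion:
    - {"dx": 0,"dy": 0,"dz": 0,"wx": 0,"wy": 0,"wz": 0,"fingers": 1}
    - {"dx": 0,"dy": 0,"dz": 0,"wx": 0,"wy": 0,"wz": 0,"fingers": 1}
    - {"dx": 0,"dy": 0,"dz": 0,"wx": 0,"wy": 0,"wz": 0,"fingers": 1}
    - {"dx": 0,"dy": 0,"dz": 0,"wx": 0,"wy": 0,"wz": 0,"fingers": 1}

```text
clock: 31.7
eef_pos: [581.0, 24.4, 102.3]
eef_rot: [-3.14, 0.001, 0.167]
wrist_force: [-3.8, 4.7, 1.2]
finger_gap: 13.0
finger_force: 45.0
```

```bash
python3 - <<'E'
from h import *
go(582.5,23,102.3,0.166)
s=read_state();print(s['moment'],s['finger_force'])
for n in("wrist","side","top"):
    c=camera(n)
    for d in trace("knob_grip",c)[:1]:
        m=d["pixels"].astype(float);print(n,m.sum(),fit([(c,m)],[box(-23,23,-6.5,6.5,98,126),cyl(16,92,98)],[583,25,-2.97]))
c=camera("top")
for n,z in(("reagent_bottle",(557,168)),("amber_bottle_b",(566,124)),("amber_bottle_a",(551,215))):
  for d in trace(n,c)[:3]:
    x,f=fit([(c,d["pixels"].astype(float))],[p+[0,0,60] for p in M[n]],list(z))
    if f<.3: a=.166;dx=x-[563.2,121];print(n,x,round(f,3),"bay",np.cos(a)*dx[0]+np.sin(a)*dx[1],-np.sin(a)*dx[0]+np.cos(a)*dx[1]-46)
E
```

```text
at [581.   24.4 102.3] [-3.14e+00  1.00e-03  1.67e-01] t 31.7 gap 13.0 F [-3.8  4.7  1.2] | d [ 0.012  0.016 -0.   ] w [-0.001  0.001  0.001]
[0.86273357 0.6962327  0.12324874] 45.0037157535553
wrist 2788.0 (array([583.20719939,  24.91948417,  -2.95476498]), np.float64(0.2630035627335582))
side 335.0 (array([580.54935474,  23.82048944,  -2.95961948]), np.float64(0.37092292274052474))
reagent_bottle [554.5406456  171.99693108] 0.059 bay -0.11365462153879591 5.726767542909258
amber_bottle_b [560.64593983 131.21425819] 0.067 bay -0.8311606564578224 -35.50412148585377
amber_bottle_a [547.75517273 214.03743744] 0.084 bay 0.1408654998574761 48.31059119492396
```

```bash
python3 -c "
from h import *
print(sign_off())"
```

```text
the job is handed in; nothing more can be done
None
```

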